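# Refill the spice carousel and show the last tin's base to the camera

### The job

The two tins standing loose on the counter have been checked: lower them one at a time into the two empty cups of the spice carousel and let go. Then lift the third tin, the one that was in the carousel from the start, out of its cup and show its underside to the inspection camera: the base squarely facing the lens, centred on it, about 100 mm from the glass; finish while still holding it motionless there in the gripper. Do not touch the camera, and leave the butter dish, the ladle and the pitcher where they are.

Things in the scene. Friction and masses are not known exactly. Their poses are not given: they have to be found in the camera images.
- tin_a: Open-topped empty aluminium spice tin: a plain round can, 45 mm outside diameter, 85 mm tall, 2 mm wall, about 60 g. Origin at the centre of its underside, z up its axis to the open mouth. At the start it stands upright, loose on the counter, between the carousel and the camera.
- tin_b: Open-topped empty aluminium spice tin: a plain round can, 45 mm outside diameter, 85 mm tall, 2 mm wall, about 60 g. Origin at the centre of its underside, z up its axis to the open mouth. The other loose tin, identical to tin_a; which of the two is nearer to the robot varies.
- tin_c: Open-topped empty aluminium spice tin: a plain round can, 45 mm outside diameter, 85 mm tall, 2 mm wall, about 60 g. Origin at the centre of its underside, z up its axis to the open mouth. The third tin, identical; at the start it stands in carousel cup 1, its lower 28 mm inside the cup and 57 mm standing out above the cup's rim.
- carousel: Fixed foot of the round spice carousel, on the counter; origin on the turning axis at counter height. A wooden deck of 210 mm diameter can turn on it (lightly braked, stays where it is left); deck top is 28 mm above the counter and carries three upright round cups at 62 mm from the axis, 120 degrees apart, and a low central steel knob whose top is 69 mm above the counter.
- cup_1 (a point): Centre of the inner floor of carousel cup 1, which holds tin_c at the start (32 mm above the counter; a tin fully home has its origin here). All cups: 54 mm inside diameter, 62 mm outside, rim 28 mm above this point, upright, open at the top.
- cup_2 (a point): The same point of cup 2, empty at the start.
- cup_3 (a point): The same point of cup 3, empty at the start.
- camera: Fixed foot (100 x 85 mm, 12 mm thick) of the inspection camera, which also carries its head on two uprights; the whole stands 110 mm high. Origin on the counter straight below the centre of the front glass; its -x side is its front.
- lens: Head of the inspection camera: a grey box 56 x 60 x 32 mm with a short black lens barrel of 44 mm diameter standing 20 mm out of it, on a fixed low foot (100 x 85 mm). Origin at the centre of the front glass, 95 mm above the counter. Its z axis points out of the lens along the line of sight: upwards, leaning 30 degrees from vertical towards the camera's front, which faces roughly towards the robot.
- butter_dish: White ceramic butter dish with cover and knob, 190 x 115 x 88 mm, beyond the work. Bystander. Origin at the centre of its underside.
- ladle: Stainless ladle lying to the robot's left, 320 mm long, bowl 88 mm across and 34 mm high. Bystander. Origin under its middle.
- pitcher: Smoked-glass pitcher, 116 mm across, 220 mm tall, with a handle, to the robot's right beyond the carousel. Bystander. Origin at the centre of its underside.
There are look-alikes about, which are no part of the job. There is more than one size of the carousel; the job needs the largest.

How it is judged:
By the outcome, as a careful person would: the job done as asked, in the order asked, and still so for the second after the job is handed in, while the arm keeps its last pose, push and grip.
It also fails if it takes over 72 s, if anything falls off the work surface, if the arm or the gripper's body presses on something with over 40 N, if the wrist force passes 120 N, or if a joint passes its speed limit or range.

### The arm

A 6-joint arm with a two-finger parallel gripper is mounted at the origin on the work surface. World frame = base frame: x ahead of the robot, y to its left, z up, the work surface at z = 0. Lengths are in mm, angles in degrees, forces in N, time in s.
With the tool pointing down it reaches from about 300 to 850 mm from the base axis. Payload 4.2 kg.
Tool frame: the origin (TCP) lies at the very end of the fingers, on their centre line; the grasp point (between the pads) lies 19 mm behind it; z points along the fingers, y is the direction in which the jaws open and shut (so a half turn about z gives the same grasp; the last joint's range is limited). The gripper opens to 91 mm and grips with 3 to 60 N. Pads are 32 mm wide; open, the fingers measure 118 mm over their backs; the gripper's body (76 mm by 178 mm) begins 60 mm behind the grasp point.
Start: joints at [-70.13, 18.312, 89.639, -0, 72.044, -1.146], TCP at [206.216, -536.766, 213.976] pointing down, gripper open.
Joint ranges: [-177.97, 177.97], [-48.28, 115.42], [12.27, 149.76], [-77.06, 257.06], [2.81, 150.46], [-146.56, 146.56]. Speed limits (degrees/s): [147.25, 147.25, 180, 180, 180, 180].

### API

Orientations are given as [roll, pitch, yaw] about the fixed x, y, z axes, in that order (R = Rz(yaw) Ry(pitch) Rx(roll)).
In Python, from workcell import env gives the robot as it stands. The module is installed in compiled form; this text tells all that it offers.
- The arm moves only by the tool arm_command, never from a script. Its argument "targets" is a list of rows, each a list of 5 numbers: the closure, from 0 (fully open) to 1 (shut), then the shift along the tool's x, y, z each as a share of 50 cm, from -1 to 1, then the turn about the tool's z as a share of pi/4 rad, from -1 to 1. A call has 1 to 8 rows; each row is the pose to reach, as a shift and turn from the pose measured when the call began, along the tool's axes at that moment; what a row does not reach only later rows make up. A row lasts 1/12 s, in which the tool goes at most 41.7 mm and 7.16 degrees, less where a joint would pass 70% of its speed; a pose out of reach is approached as far as the arm can. A call with a number of a shift or a turn outside -1 to 1 is refused whole. A call with a gripper value outside its range is refused whole. The fingers move at their own pace and stop on an object; "squeeze" is the grip in N (left out, the last holds). Time passes only in rows, so rows that repeat a pose let the fingers close. It gives the time, the measured TCP pose, the force and the opening at its end, in the units of the state.
- env.state(): the state, without advancing time (a new reading comes with each control period).
- env.grab_frame(name): name is "scene" or "top" or "wrist"; returns the picture (384x512x3 uint8, red, green, blue); there is no depth.
- env.camera_params(name): a dict with "camera_matrix" (3x3 intrinsics, pixels), "dist_coeffs" ([k1, k2, p1, p2, k3] as OpenCV has them; the pictures are not rectified), "R" (3x3) and "t" (3): a world point X has camera coordinates R X + t; the wrist camera has in their place "hand_eye" (4x4, takes a point from camera to tool coordinates, whose origin is the TCP and whose axes are the flange's). Camera axes: x right, y down, z forward; pixel columns grow to the right and rows downward; lengths in mm; the calibration is good to about 2 mm. A picture is of the moment at which its call begins: read the wrist's pose just before it. camera_params takes no time and is no camera call.
- env.job_done(): hands the job in, once; it reports no verdict.
The state is a dict: "time_s": time; "qpos": joint angles; "qvel": joint speeds; "effort": joint torques, N m; "ee_pos": TCP position; "ee_rot": TCP orientation; "force": force on the tool from outside, world axes, zero at the start; "torque": the same for the moment, N m; "gripper_width": finger opening in mm.
Only numpy, scipy, OpenCV 4.12 (cv2) and the standard library are available. Lean on these libraries where they do the work, as an engineer would, in place of code of your own. Each camera call takes 0.05 s, during which the arm holds its last target.

## Working session

There is one attempt and no reset: what is moved stays moved. The work goes in short steps, Python scripts to look and compute and a tool call to move; the robot and the scene stay as the last step left them, time stands still between calls to the robot, and variables do not carry over. Pictures are saved under pics/ and viewed, and the job is handed in when it is done.

Besides the shell and the picture viewer there is one more tool, called as name([rows], argument=value, ...), one row to a line, values as JSON. arm_command: Moves the arm, as the interface text tells. Shift numbers are shares of 50 cm and turn numbers shares of pi/4 rad, none past 1 either way. Its arguments: {"type":"object","properties":{"targets":{"type":"array"},"squeeze":{"type":"number"}},"required":["targets"]}

```bash
mkdir -p pics
cat > h.py <<'E'
import numpy as np, cv2, json
from workcell import env
from scipy.spatial.transform import Rotation as Ro
def grab(n,f):
    s=env.state(); im=env.grab_frame(n); cv2.imwrite(f'pics/{f}.png',im[:,:,::-1]); np.save(f'pics/{f}.npy',im)
    json.dump(dict(p=list(map(float,s['ee_pos'])),r=list(map(float,s['ee_rot']))),open(f'pics/{f}.json','w')); return s
def cam(n,f=None):
    c=env.camera_params(n); K=np.array(c['camera_matrix']);d=np.array(c['dist_coeffs'])
    if n=='wrist':
        H=np.array(c['hand_eye']); j=json.load(open(f'pics/{f}.json'))
        T=np.eye(4);T[:3,:3]=Ro.from_euler('xyz',j['r'],degrees=True).as_matrix();T[:3,3]=j['p']
        M=np.linalg.inv(T@H); return K,d,M[:3,:3],M[:3,3]
    return K,d,np.array(c['R']),np.array(c['t'])
def onz(n,px,z,f=None):
    K,d,R,t=cam(n,f); u=cv2.undistortPoints(np.array(px,float).reshape(-1,1,2),K,d).reshape(-1,2)
    C=-R.T@t; D=np.c_[u,np.ones(len(u))]@R; return C+D*((z-C[2])/D[:,2])[:,None]
def proj(n,X,f=None):
    K,d,R,t=cam(n,f); return cv2.projectPoints(np.array(X,float).reshape(-1,3),cv2.Rodrigues(R)[0],t,K,d)[0].reshape(-1,2)
E
python3 - <<'E'
from h import *
np.set_printoptions(precision=2,suppress=True)
s=env.state(); print(s)
grab('scene','s0');grab('top','t0');grab('wrist','w0')
for n in('scene','top'):
    K,d,R,t=cam(n);print(n,-R.T@t,R[2],K[0,0],d)
print(env.camera_params('wrist'))
a=[cv2.imread(f'pics/{n}0.png') for n in 'stw']
for n,i in zip('stw',a): cv2.imwrite(f'pics/{n}0b.png',cv2.resize(i,(800,600),interpolation=cv2.INTER_CUBIC))
E
```

```text
{'time_s': 0.0, 'qpos': array([-70.13,  18.35,  89.71,  -0.  ,  72.04,  -1.15]), 'qvel': array([-0.03, -0.02, -0.03, -0.07, -0.02, -0.04]), 'effort': array([  0.  , -41.25, -23.2 ,   0.07,   0.05,  -0.  ]), 'ee_pos': array([ 206.05, -536.28,  213.13]), 'ee_rot': array([-179.9 ,   -0.  ,   21.02]), 'force': array([0.3 , 0.04, 1.03]), 'torque': array([ 0.  ,  0.02, -0.06]), 'gripper_width': 91.50140140362856}
scene [1386.04 -884.76 1048.94] [-0.55  0.57 -0.62] 462.9701653316036 [-0.16  0.    0.    0.    0.  ]
top [ 412.66  -40.3  1460.97] [ 0.07  0.   -1.  ] 354.6384994095189 [-0.11  0.    0.    0.    0.  ]
{'camera_matrix': array([[327.34,   0.  , 254.51],
       [  0.  , 327.34, 188.27],
       [  0.  ,   0.  ,   1.  ]]), 'dist_coeffs': array([0.03, 0.  , 0.  , 0.  , 0.  ]), 'hand_eye': array([[   0.  ,   -0.97,   -0.24,   67.26],
       [   1.  ,    0.  ,   -0.  ,    1.59],
       [   0.  ,   -0.24,    0.97, -170.54],
       [   0.  ,    0.  ,    0.  ,    1.  ]])}
```

View pics/s0b.png

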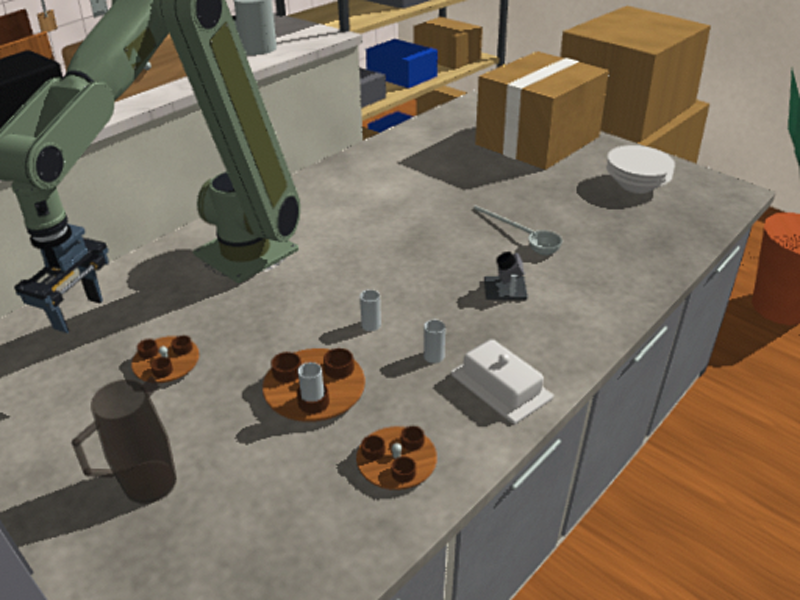

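View pics/t0b.png

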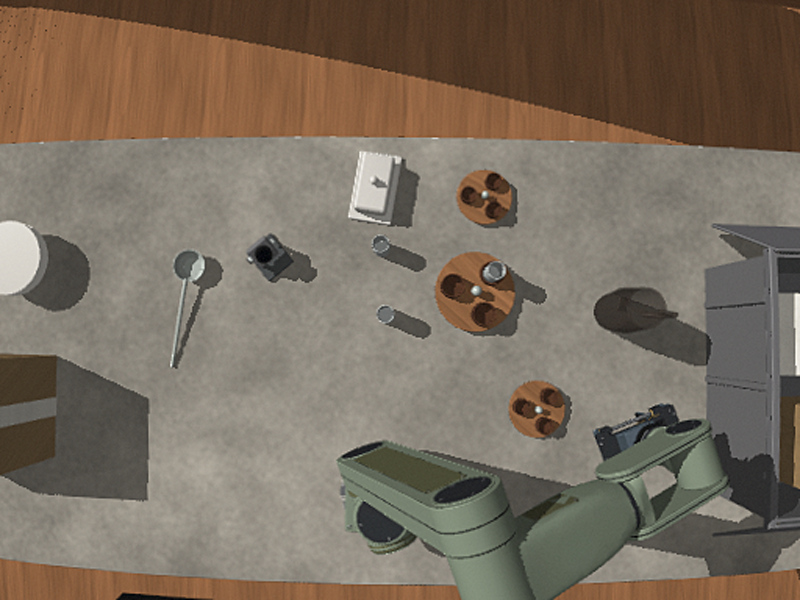

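View pics/w0b.png

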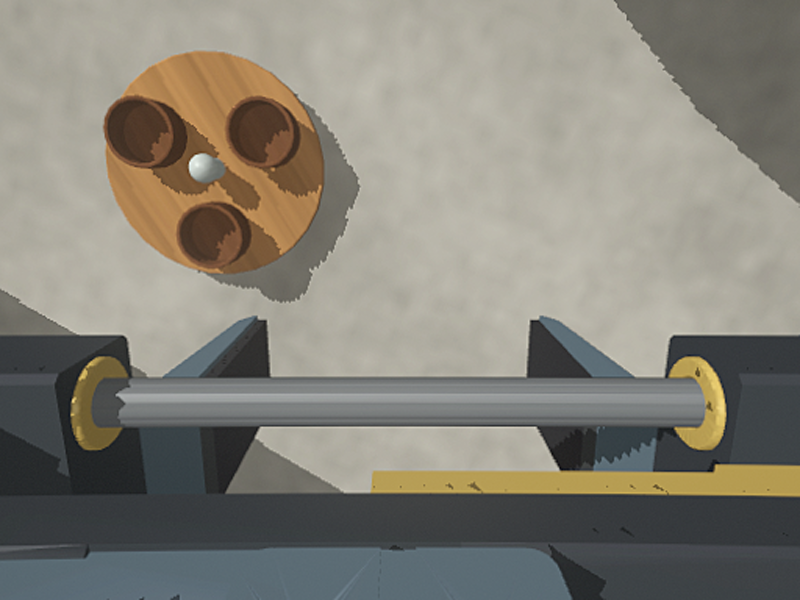

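Run:
```python
from h import *
np.set_printoptions(precision=1,suppress=True)
k=.64
def T(px,z): return onz('top',np.array(px)*k,z)
print('deck edges L R T B',T([(434,292),(521,292),(477,251),(477,333)],28))
print('knob',T([(475.5,290.5)],69))
print('tins mouth',T([(380.5,243),(386,314)],85), 'tin_c mouth',T([(495,271)],117))
print('cups rim',T([(458,289),(487,315)],60))
print('lens',T([(263,254)],95))
im=np.load('pics/t0.npy'); 
c=im[120:230,140:350]; cv2.imwrite('pics/t0c.png',cv2.resize(c,(798,418),interpolation=cv2.INTER_CUBIC)[:,:,::-1])
im=np.load('pics/s0.npy'); 
c=im[150:330,140:360]; cv2.imwrite('pics/s0c.png',cv2.resize(c,(733,600),interpolation=cv2.INTER_CUBIC)[:,:,::-1])
```

```text
deck edges L R T B [[ 524.3 -123.7   28. ]
 [ 526.9 -350.8   28. ]
 [ 633.  -235.5   28. ]
 [ 419.2 -235.9   28. ]]
knob [[ 526.1 -226.1   69. ]]
tins mouth [[641.6  14.7  85. ]
 [463.7  -1.5  85. ]] tin_c mouth [[ 570.6 -267.6  117. ]]
cups rim [[ 530.1 -182.8   60. ]
 [ 464.9 -256.8   60. ]]
lens [[609.8 308.4  95. ]]
```

View pics/t0c.png

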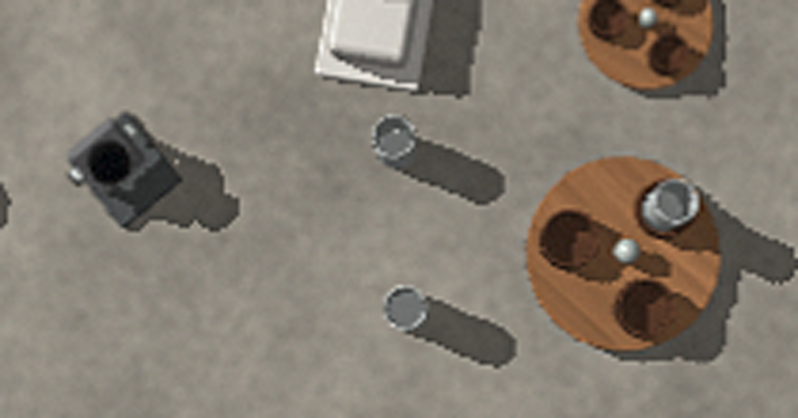

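View pics/s0c.png

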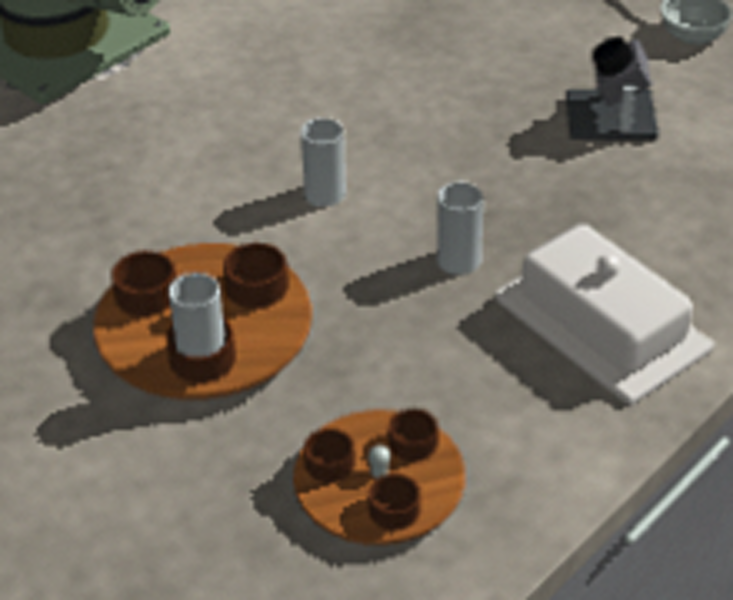

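arm_command([
  [0,0.709,-0.598,-0.234,0],
  [0,0.709,-0.598,-0.234,0],
  [0,0.709,-0.598,-0.234,0],
  [0,0.709,-0.598,-0.234,0],
  [0,0.709,-0.598,-0.234,0],
  [0,0.709,-0.598,-0.234,0],
  [0,0.709,-0.598,-0.234,0],
  [0,0.709,-0.598,-0.234,0],
])

```text
time_s: 0.82
ee_pos: [362.3, -251.6, 295.7]
ee_rot: [-179.9, -0.0, 21.0]
force: [1.2, -0.2, 0.2]
gripper_width: 90.7
```

arm_command([
  [0,0.214,-0.179,-0.068,0],
  [0,0.214,-0.179,-0.068,0],
  [0,0.214,-0.179,-0.068,0],
  [0,0.214,-0.179,-0.068,0],
  [0,0.214,-0.179,-0.068,0],
  [0,0.214,-0.179,-0.068,0],
])

```text
time_s: 1.32
ee_pos: [430.3, -129.2, 329.7]
ee_rot: [-179.9, 0.0, 21.1]
force: [-0.4, -1.2, 0.1]
gripper_width: 91.4
```

Run:
```python
from h import *
s=grab('wrist','w1');print(s['time_s'],s['ee_pos'],s['ee_rot'])
cv2.imwrite('pics/w1b.png',cv2.resize(cv2.imread('pics/w1.png'),(800,600),interpolation=cv2.INTER_CUBIC))
```

```text
1.3167 [ 430.25126605 -129.20815504  329.68326706] [-1.79941537e+02  3.89133846e-02  2.11397436e+01]
```

View pics/w1b.png

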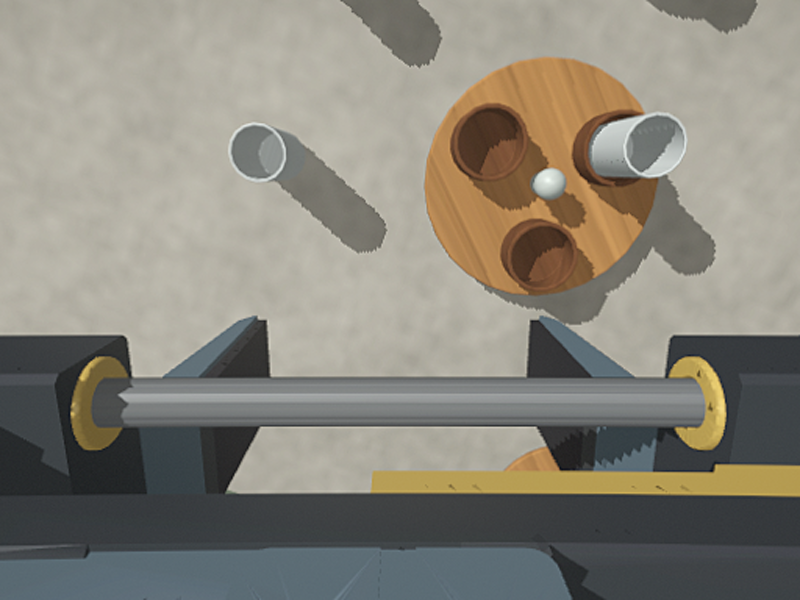

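```bash
cat >> h.py <<'E'
def circ(c,r,z,n=40):
    a=np.linspace(0,2*np.pi,n); return np.c_[c[0]+r*np.cos(a),c[1]+r*np.sin(a),np.full(n,z)]
def draw(n,f,loops,out,crop=None,sc=1.5625):
    im=cv2.resize(cv2.imread(f'pics/{f}.png'),None,fx=sc,fy=sc,interpolation=cv2.INTER_CUBIC)
    for L,col in loops:
        p=(proj(n,L,f)*sc*8).astype(int); cv2.polylines(im,[p.reshape(-1,1,2)],False,col,1,cv2.LINE_AA,3)
    if crop: im=im[crop[1]:crop[3],crop[0]:crop[2]]
    cv2.imwrite(f'pics/{out}.png',im)
E
python3 - <<'E'
from h import *
np.set_printoptions(precision=1,suppress=True)
k=.64
W=lambda px,z: onz('wrist',np.array(px)*k,z,'w1')
im=np.load('pics/w1.npy'); hsv=cv2.cvtColor(im,cv2.COLOR_RGB2HSV)
m=((hsv[:,:,1]>90)&(hsv[:,:,0]<25)).astype(np.uint8); m[200:]=0
cn=max(cv2.findContours(m,0,1)[0],key=cv2.contourArea); 
hull=cv2.convexHull(cn).reshape(-1,2)
P=onz('wrist',hull+0.0,28,'w1')[:,:2]
P=P[np.linalg.norm(P-P.mean(0),axis=1)<125]
from scipy.optimize import least_squares
r=least_squares(lambda q:np.hypot(P[:,0]-q[0],P[:,1]-q[1])-q[2],[526,-230,105],loss='soft_l1');print('deck',r.x,np.abs(r.fun).max())
print('knob',W([(549,182)],66))
c=W([(488,144),(539,255)],60);print('cups',c, 'tinc',W([(655,145)],117),'tinA',W([(258,152)],85))
ax=r.x[:2]
for q in list(c)+list(W([(655,145)],117)): d=q[:2]-ax; print(np.hypot(*d),np.degrees(np.arctan2(d[1],d[0])))
E
```

```text
deck [ 526.9 -230.   103.6] 0.5567878738201273
knob [[ 527.4 -226.9   66. ]]
cups [[ 537.5 -168.7   60. ]
 [ 468.8 -247.1   60. ]] tinc [[ 573.5 -271.9  117. ]] tinA [[464.7  -0.4  85. ]]
62.158263270899624 80.15045126802781
60.59464926382728 -163.61141165695085
62.632057127698204 -41.96671702073425
```

arm_command([
  [0,0.157,-0.2155,0.38,0],
  [0,0.157,-0.2155,0.38,0],
  [0,0.157,-0.2155,0.38,0],
  [0,0.157,-0.2155,0.38,0],
  [0,0.157,-0.2155,0.38,0],
  [0,0.157,-0.2155,0.38,0],
  [0,0.157,-0.2155,0.38,0],
])

```text
time_s: 1.95
ee_pos: [460.5, -0.6, 134.9]
ee_rot: [-179.7, 0.6, 21.1]
force: [-1.3, -0.0, -0.3]
gripper_width: 91.2
```

Run:
```python
from h import *
s=grab('wrist','w2');print(s['time_s'],s['ee_pos'],s['ee_rot'])
draw('wrist','w2',[(circ((464.7,-.4),22.5,85),(0,0,255)),(circ((641.6,14.7),22.5,85),(0,255,0))],'w2b')
```

```text
1.95 [460.4657131   -0.59748937 134.88493622] [-179.67541481    0.62450475   21.05889057]
```

View pics/w2b.png

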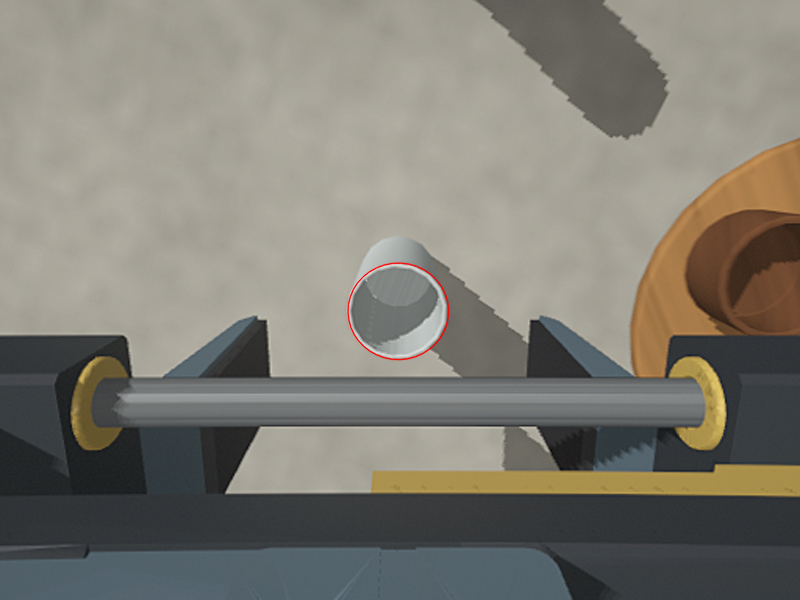

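arm_command([
  [0,0.008,0.0026,0.1,0],
  [0,0.008,0.0026,0.174,0],
  [0,0.008,0.0026,0.174,0],
  [0,0.008,0.0026,0.174,0],
  [0.6,0.008,0.0026,0.174,0],
  [0.6,0.008,0.0026,0.174,0],
  [0.6,0.008,0.0026,0.174,0],
  [0.6,0.008,0.0026,0.174,0],
], squeeze=12)

```text
time_s: 2.67
ee_pos: [466.8, -1.6, 52.1]
ee_rot: [-179.9, 0.2, 21.0]
force: [-0.2, 0.2, 0.1]
gripper_width: 67.4
```

arm_command([
  [0.6,0,0,0.006,0],
  [0.6,0,0,0.006,0],
  [0.6,0,0,0.006,0],
  [0.6,0,0,0.006,0],
  [0.6,0,0,0.006,0],
  [0.6,0,0,0.006,0],
])

```text
time_s: 3.17
ee_pos: [466.8, -1.5, 49.2]
ee_rot: [-179.9, 0.2, 21.0]
force: [0.0, 0.6, 1.7]
gripper_width: 44.9
```

arm_command([
  [0.6,0,0,-0.08,0],
  [0.6,0,0.02,-0.16,0],
  [0.6,0.02,0.1,-0.2,0],
  [0.6,0.02,0.18,-0.2,0],
  [0.6,0.02,0.26,-0.2,0],
  [0.6,0.02,0.34,-0.2,0],
  [0.6,0.02,0.364,-0.2,0],
  [0.6,0.02,0.364,-0.2,0],
], squeeze=15)

```text
time_s: 3.83
ee_pos: [542.7, -170.9, 148.1]
ee_rot: [-179.9, 0.2, 20.8]
force: [0.1, -0.2, -0.6]
gripper_width: 43.9
```

Run:
```python
from h import *
s=grab('wrist','w3');print(s['time_s'],s['ee_pos'],s['ee_rot'],s['gripper_width'])
p=s['ee_pos']
draw('wrist','w3',[(circ((539.7,-168.3),31,60),(0,0,255)),(circ((539.7,-168.3),27,60),(0,0,255)),(circ((468.1,-248.4),27,60),(0,255,0)),(circ((573.2,-270.3),22.5,117),(0,255,0)),(circ((641.6,14.7),22.5,85),(0,255,0)),(circ((p[0]-1.4,p[1]-.5),22.5,p[2]-49.2+85),(255,0,0))],'w3b')
```

```text
3.8333 [ 542.71494753 -170.85063751  148.05614609] [-179.93873164    0.22432234   20.83361532] 43.91532870693577
```

View pics/w3b.png

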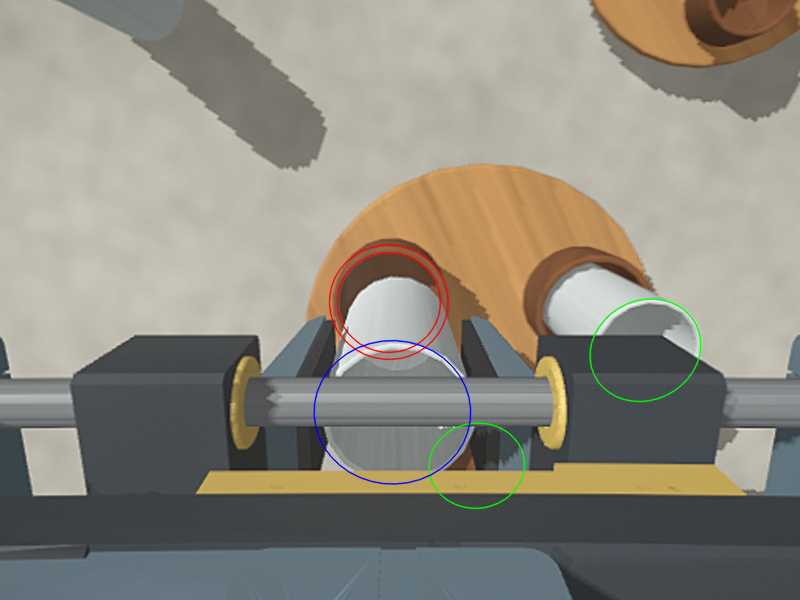

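Run:
```python
from h import *
s=json.load(open('pics/w3.json'));p=s['p']
draw('wrist','w3',[(circ((539.7,-168.3),31,60),(0,0,255)),(circ((539.7,-168.3),27,60),(0,0,255)),(circ((539.7,-168.3),27,32),(0,255,255)),(circ((p[0]-1.4,p[1]-.5),22.5,p[2]-49.2),(0,255,0)),(circ((p[0]-1.4,p[1]-.5),22.5,p[2]-49.2+85),(255,0,0))],'w3c',(250,180,550,480),3)
im=cv2.imread('pics/w3.png')
draw('wrist','w3',[(circ((539.7,-168.3),31,60),(0,0,255)),(circ((539.7,-168.3),27,60),(0,0,255)),(circ((p[0]-1.4,p[1]-.5),22.5,p[2]-49.2),(0,255,0)),(circ((p[0]-1.4,p[1]-.5),22.5,p[2]-49.2+85),(255,0,0))],'w3c',(580,430,980,950),3)
```

```text
(no output)
```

View pics/w3c.png

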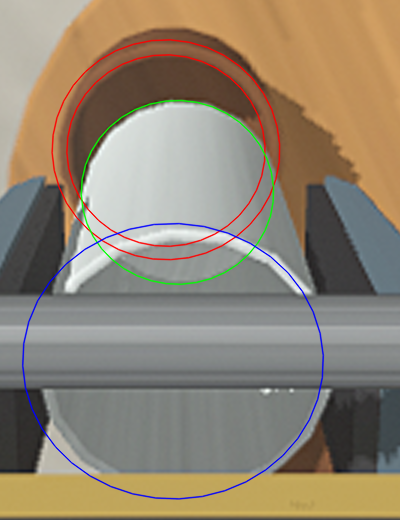

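arm_command([
  [0.6,0.002,-0.005,0.03,0],
  [0.6,0.002,-0.005,0.064,0],
  [0.6,0.002,-0.005,0.064,0],
  [0.6,0.002,-0.005,0.064,0],
])

```text
time_s: 4.22
ee_pos: [540.3, -164.4, 115.2]
ee_rot: [-179.7, 0.4, 21.0]
force: [0.3, -0.1, -0.3]
gripper_width: 44.0
```

Run:
```python
from h import *
s=grab('wrist','w4');print(s['time_s'],s['ee_pos'],s['ee_rot'],s['gripper_width']);p=s['ee_pos']
draw('wrist','w4',[(circ((541,-168.3),31,60),(0,0,255)),(circ((541,-168.3),27,60),(0,0,255)),(circ((p[0]-1.4,p[1]-.5),22.5,p[2]-49.2),(0,255,0))],'w4c',(580,430,1080,950),3)
```

```text
4.2167 [ 540.26394012 -164.38511355  115.20272971] [-179.6916703     0.4125156    20.98178851] 43.95388091956131
```

View pics/w4c.png

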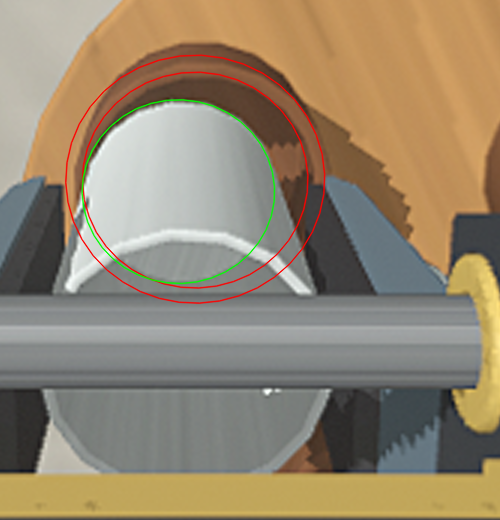

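Run:
```python
from h import *
im=cv2.imread('pics/w4.png')[145:250,195:320]
im=cv2.resize(im,None,fx=5.7,fy=5.7,interpolation=cv2.INTER_CUBIC)
im=np.clip(255*(im/255.)**.5,0,255).astype(np.uint8)
cv2.imwrite('pics/w4d.png',im)
```

```text
(no output)
```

View pics/w4d.png

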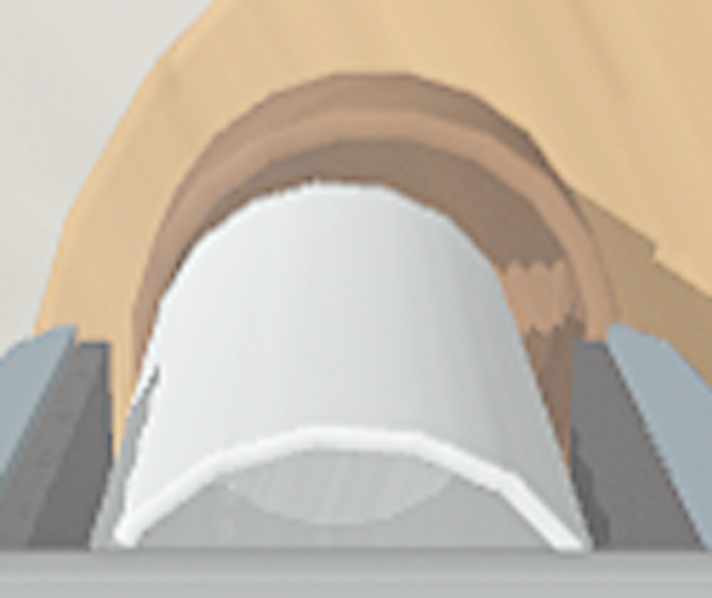

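arm_command([
  [0.6,-0.001,0.011,0,0],
  [0.6,-0.001,0.011,0,0],
  [0.6,-0.001,0.011,0.02,0],
  [0.6,-0.001,0.011,0.04,0],
  [0.6,-0.001,0.011,0.056,0],
  [0.6,-0.001,0.011,0.06,0],
])

```text
time_s: 4.77
ee_pos: [541.2, -169.7, 84.1]
ee_rot: [-179.7, 0.5, 21.0]
force: [0.4, 0.5, -1.4]
gripper_width: 43.9
```

arm_command([
  [0.6,0,0,0.005,0],
  [0.6,0,0,0.005,0],
  [0.2,0,0,0.005,0],
  [0.2,0,0,0.005,0],
  [0.2,0,0,0.004,0],
  [0.2,0,0,0.004,0],
])

```text
time_s: 5.27
ee_pos: [541.5, -169.8, 82.7]
ee_rot: [-179.7, 0.4, 21.0]
force: [-0.6, -0.0, 0.0]
gripper_width: 68.0
```

Run:
```python
from h import *
s=grab('wrist','w5');print(s['time_s'],s['ee_pos'],s['ee_rot'],s['gripper_width'],s['force'])
cv2.imwrite('pics/w5b.png',cv2.resize(cv2.imread('pics/w5.png'),(800,600)))
```

```text
5.2667 [ 541.53991311 -169.83097246   82.6702276 ] [-179.6940973     0.41020399   20.96743788] 67.96545527373607 [-0.5934258  -0.04299177  0.02616151]
```

View pics/w5b.png

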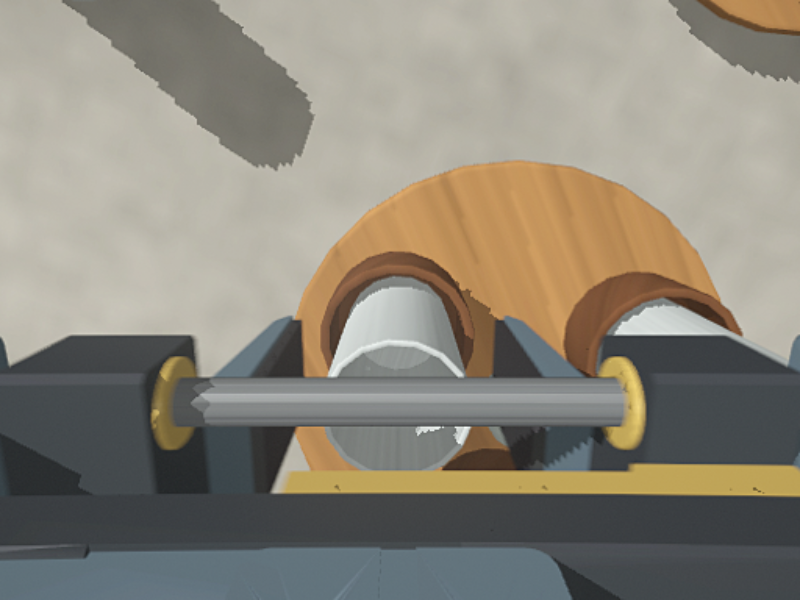

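arm_command([
  [0.1,0,0,-0.06,0],
  [0.1,0,0,-0.12,0],
  [0,0.05,-0.04,-0.16,0],
  [0,0.3,-0.25,-0.16,0],
  [0,0.3,-0.25,-0.16,0],
  [0,0.3,-0.25,-0.16,0],
  [0,0.3,-0.25,-0.16,0],
  [0,0.3,-0.25,-0.16,0],
])

```text
time_s: 5.98
ee_pos: [640.6, 6.6, 162.1]
ee_rot: [-179.6, 0.2, 21.3]
force: [0.6, -0.3, -0.7]
gripper_width: 91.7
```

Run:
```python
from h import *
s=grab('wrist','w6');print(s['time_s'],s['ee_pos'],s['ee_rot'],s['gripper_width'],s['force'])
draw('wrist','w6',[(circ((641.6,14.7),22.5,85),(0,255,0))],'w6b')
```

```text
5.9833 [640.58670891   6.61378931 162.12572274] [-1.79587247e+02  1.71553748e-01  2.12734514e+01] 91.66781499069536 [ 0.60810138 -0.27164498 -0.70233949]
```

View pics/w6b.png

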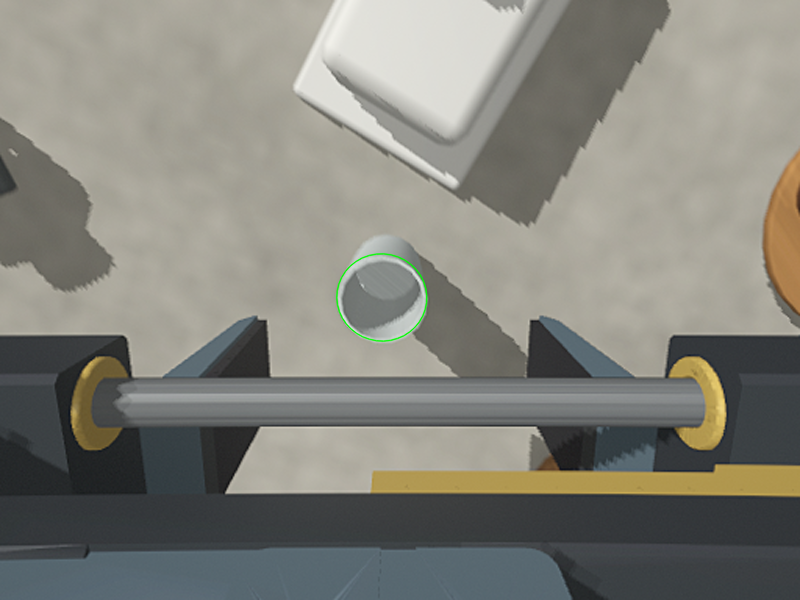

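arm_command([
  [0,0.006,-0.0144,0.06,0],
  [0,0.006,-0.0144,0.13,0],
  [0,0.006,-0.0144,0.2,0],
  [0.3,0.006,-0.0144,0.226,0],
  [0.6,0.006,-0.0144,0.226,0],
  [0.6,0.006,-0.0144,0.226,0],
  [0.6,0.006,-0.0144,0.226,0],
  [0.6,0.006,-0.0144,0.226,0],
], squeeze=15)

```text
time_s: 6.7
ee_pos: [639.4, 11.2, 51.1]
ee_rot: [-179.8, 0.2, 21.2]
force: [0.7, -1.0, 0.8]
gripper_width: 60.7
```

arm_command([
  [0.6,0,0,0.0,0],
  [0.6,0,0,0.0,0],
  [0.6,0,0,0,0],
  [0.6,0,0,0,0],
])

```text
time_s: 7.03
ee_pos: [640.4, 11.3, 52.5]
ee_rot: [-179.8, 0.0, 21.2]
force: [-0.7, 0.4, 5.7]
gripper_width: 45.6
```

arm_command([
  [0.6,0,0,-0.05,0],
  [0.6,0,0,-0.12,0],
  [0.6,0,0,-0.2,0],
  [0.6,-0.05,0.03,-0.27,0],
  [0.6,-0.1,0.07,-0.29,0],
  [0.6,-0.5,0.35,-0.29,0],
  [0.6,-0.5,0.35,-0.29,0],
  [0.6,-0.5,0.35,-0.29,0],
])

```text
time_s: 7.7
ee_pos: [535.7, -144.8, 197.3]
ee_rot: [-179.8, 0.0, 21.3]
force: [1.3, -0.1, -0.5]
gripper_width: 45.5
```

Run:
```python
from h import *
s=grab('wrist','w7');print(s['time_s'],s['ee_pos'],s['ee_rot'],s['gripper_width'],s['force'])
draw('wrist','w7',[(circ((540.5,-170.3),22.5,117),(0,255,0)),(circ((527,-230),105,28),(0,255,0))],'w7b')
```

```text
7.7 [ 535.69204251 -144.77202562  197.29136052] [-1.79843380e+02  8.00046261e-03  2.12742926e+01] 45.45201565849413 [ 1.27719341 -0.08946569 -0.47234754]
```

View pics/w7b.png

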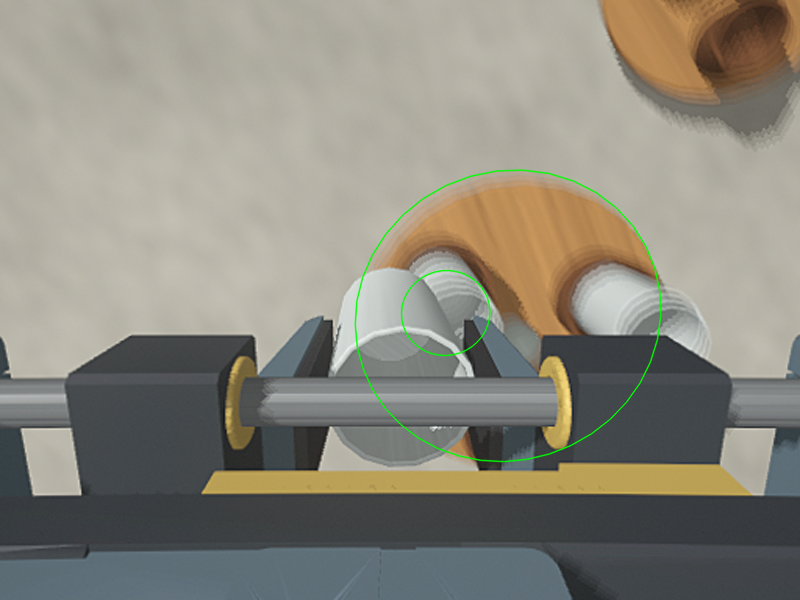

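arm_command([
  [0.6,-0.206,0.146,0,0],
  [0.6,-0.206,0.146,0,0],
  [0.6,-0.206,0.146,0,0],
  [0.6,-0.206,0.146,0.06,0],
  [0.6,-0.206,0.146,0.09,0],
  [0.6,-0.206,0.146,0.09,0],
  [0.6,-0.206,0.146,0.09,0],
])

```text
time_s: 8.33
ee_pos: [460.2, -255.8, 152.3]
ee_rot: [-179.9, 0.5, 21.0]
force: [0.1, 0.3, -1.0]
gripper_width: 44.3
```

Run:
```python
from h import *
s=grab('wrist','w8');print(s['time_s'],s['ee_pos'],s['ee_rot'],s['gripper_width'],s['force']);p=s['ee_pos']
draw('wrist','w8',[(circ((468.1,-249),31,60),(0,0,255)),(circ((468.1,-249),27,60),(0,0,255)),(circ((p[0]+2.1,p[1]+.8),22.5,p[2]-52.5),(0,255,0)),(circ((540.5,-170.3),22.5,117),(0,255,0)),(circ((527,-230),105,28),(0,255,0))],'w8b')
im=cv2.imread('pics/w8.png')[145:250,195:320]
im=cv2.resize(im,None,fx=5.7,fy=5.7,interpolation=cv2.INTER_CUBIC)
im=np.clip(255*(im/255.)**.5,0,255).astype(np.uint8)
cv2.imwrite('pics/w8d.png',im)
```

```text
8.3333 [ 460.18152502 -255.82078004  152.32024442] [-179.90519206    0.49134412   21.01838373] 44.27525697925884 [ 0.10429667  0.3495703  -0.99943058]
```

View pics/w8b.png

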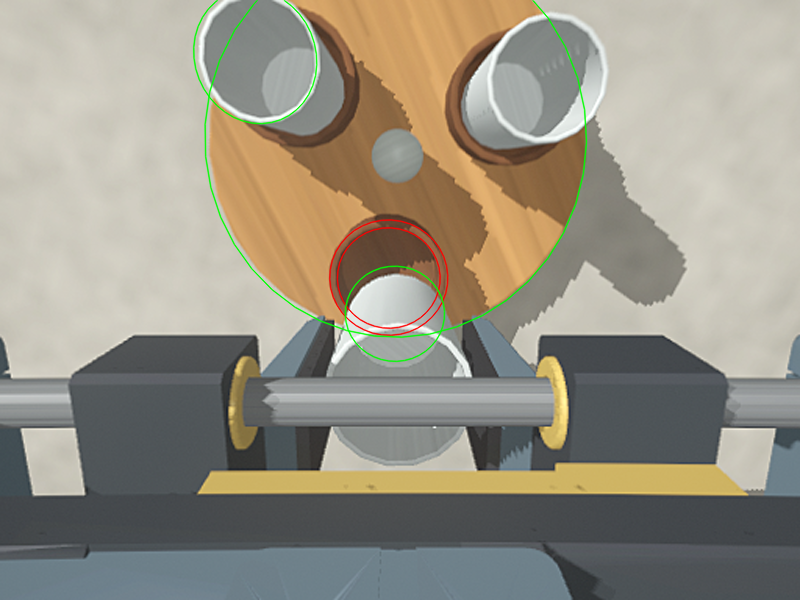

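View pics/w8d.png

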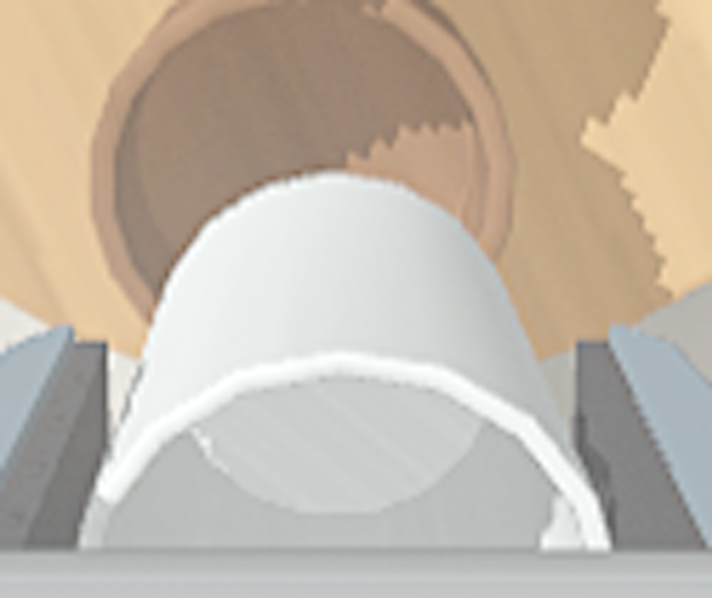

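arm_command([
  [0.6,0.022,-0.0085,0,0],
  [0.6,0.022,-0.0085,0.03,0],
  [0.6,0.022,-0.0085,0.066,0],
  [0.6,0.022,-0.0085,0.066,0],
  [0.6,0.022,-0.0085,0.066,0],
])

```text
time_s: 8.8
ee_pos: [470.6, -247.2, 120.6]
ee_rot: [180.0, 0.4, 21.1]
force: [0.9, -0.4, -0.4]
gripper_width: 44.2
```

Run:
```python
from h import *
s=grab('wrist','w9');print(s['time_s'],s['ee_pos'],s['ee_rot'],s['gripper_width'],s['force']);p=s['ee_pos']
c=(467.8,-248.4)
draw('wrist','w9',[(circ(c,31,60),(0,0,255)),(circ(c,27,60),(0,0,255)),(circ((p[0]-1.2,p[1]-.5),22.5,p[2]-52.5),(0,255,0))],'w9b',(570,430,1070,950),3)
im=cv2.imread('pics/w9.png')[145:250,195:320]
im=cv2.resize(im,None,fx=5.7,fy=5.7,interpolation=cv2.INTER_CUBIC)
im=np.clip(255*(im/255.)**.5,0,255).astype(np.uint8)
cv2.imwrite('pics/w9d.png',im)
```

```text
8.8 [ 470.57863258 -247.24441491  120.6154663 ] [179.99236195   0.39492893  21.14030119] 44.17998462998219 [ 0.90680546 -0.39653004 -0.40499468]
```

View pics/w9b.png

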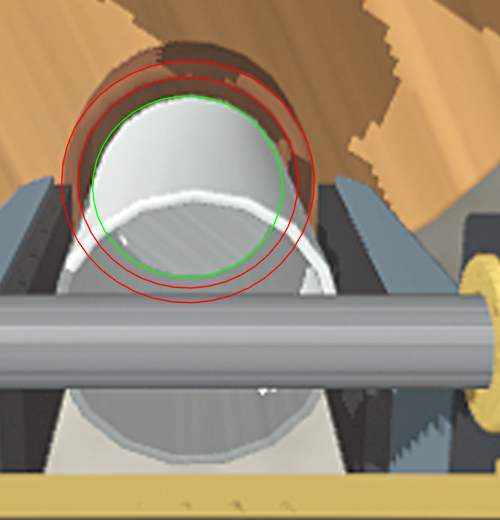

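View pics/w9d.png

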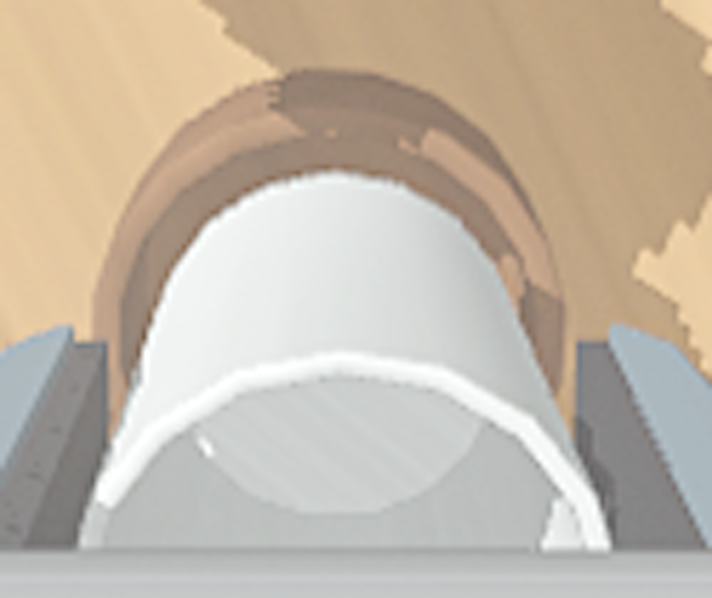

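arm_command([
  [0.6,0,0,0.02,0],
  [0.6,0,0,0.04,0],
  [0.6,0,0,0.06,0],
  [0.6,0,0,0.07,0],
  [0.6,0,0,0.07,0],
])

```text
time_s: 9.27
ee_pos: [472.8, -250.5, 89.1]
ee_rot: [179.5, 0.2, 21.2]
force: [-3.1, -3.7, 10.2]
gripper_width: 43.9
```

Run:
```python
from h import *
s=env.state();print(s['ee_pos'],s['force'])
s=grab('wrist','w10');print(s['time_s'],s['ee_pos'],s['ee_rot'],s['gripper_width'],s['force']);p=s['ee_pos']
im=cv2.imread('pics/w10.png')[125:240,190:325]
im=cv2.resize(im,None,fx=5.2,fy=5.2,interpolation=cv2.INTER_CUBIC)
im=np.clip(255*(im/255.)**.5,0,255).astype(np.uint8)
cv2.imwrite('pics/w10d.png',im)
grab('scene','s10')
im=cv2.imread('pics/s10.png')[190:290,150:260]
cv2.imwrite('pics/s10d.png',cv2.resize(im,None,fx=6,fy=6,interpolation=cv2.INTER_CUBIC))
```

```text
[ 472.77921323 -250.49766579   89.07628009] [-3.05617947 -3.67642212 10.1552176 ]
9.2667 [ 472.77921323 -250.49766579   89.07628009] [1.79470140e+02 1.66716130e-01 2.11544842e+01] 43.88525746657813 [-3.05617947 -3.67642212 10.1552176 ]
```

View pics/w10d.png

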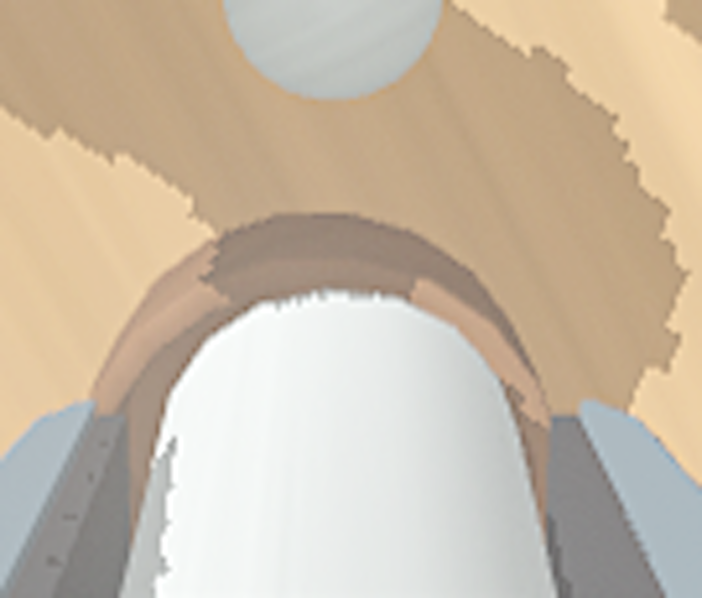

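View pics/s10d.png

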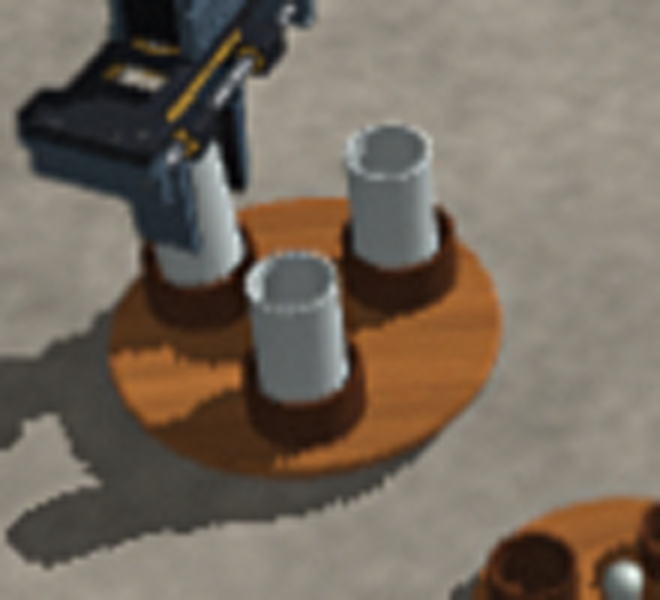

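arm_command([
  [0.6,-0.005,0,-0.004,0],
  [0.5,-0.005,0,-0.004,0],
  [0.2,-0.005,0,-0.004,0],
  [0.2,-0.005,0,-0.004,0],
  [0.2,-0.005,0,-0.004,0],
])

```text
time_s: 9.78
ee_pos: [470.2, -251.0, 90.7]
ee_rot: [179.5, 0.2, 21.1]
force: [-0.3, 0.5, 0.6]
gripper_width: 62.4
```

Run:
```python
from h import *
s=grab('wrist','w11');print(s['time_s'],s['ee_pos'],s['ee_rot'],s['gripper_width'],s['force']);p=s['ee_pos']
im=cv2.imread('pics/w11.png')
cv2.imwrite('pics/w11d.png',cv2.resize(im,(800,600)))
grab('scene','s11')
im=cv2.imread('pics/s11.png')[190:290,150:260]
cv2.imwrite('pics/s11d.png',cv2.resize(im,None,fx=6,fy=6,interpolation=cv2.INTER_CUBIC))
```

```text
9.7833 [ 470.22532836 -250.98213414   90.72484454] [179.53427085   0.18680436  21.14590932] 62.43009387253579 [-0.33414863  0.48545848  0.64823266]
```

View pics/w11d.png

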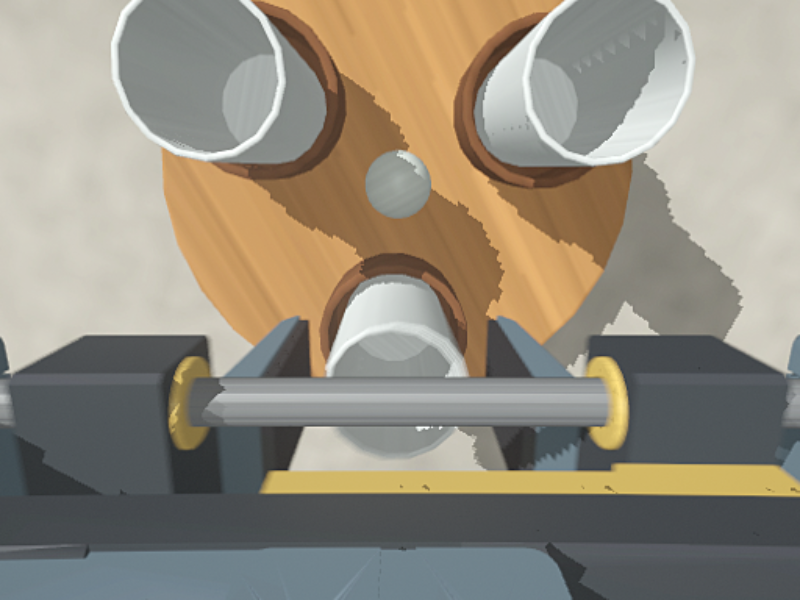

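View pics/s11d.png

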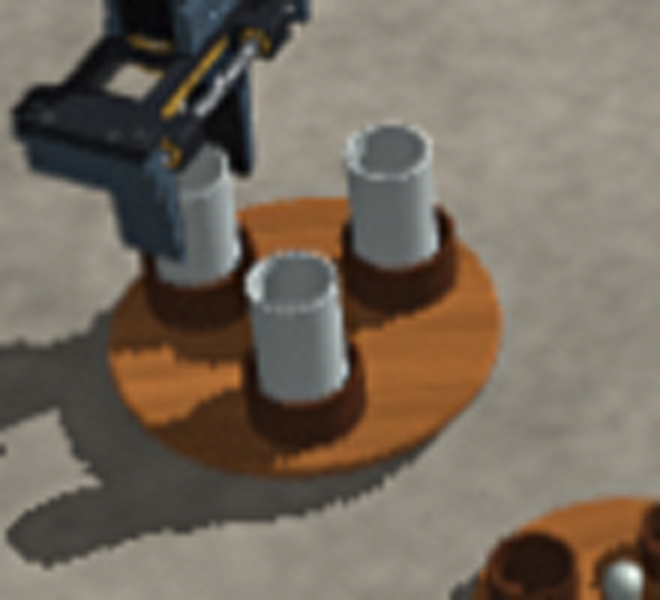

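Run:
```python
from h import *
np.set_printoptions(precision=1,suppress=True)
print(onz('wrist',np.array([(547.5,78.3)])/1.5625,117,'w8'), onz('wrist',np.array([(257,59)])/1.5625,117,'w8'))
```

```text
[[ 573.  -273.6  117. ]] [[ 540.6 -171.   117. ]]
```

arm_command([
  [0.2,0,0,-0.06,0],
  [0.2,0,0,-0.12,0],
  [0.1,0,0,-0.18,0.15],
  [0,0.14,0.1,-0.18,0.3],
  [0,0.14,0.1,-0.18,0.45],
  [0,0.14,0.1,-0.18,0.6],
  [0,0.14,0.1,-0.18,0.75],
  [0,0.14,0.1,-0.18,0.75],
])

```text
time_s: 10.55
ee_pos: [554.1, -271.5, 180.0]
ee_rot: [179.5, -0.0, -12.7]
force: [-0.5, 0.7, -0.3]
gripper_width: 91.2
```

arm_command([
  [0,0.038,-0.0055,0,0.16],
  [0,0.038,-0.0055,0,0.32],
  [0,0.038,-0.0055,0,0.48],
  [0,0.038,-0.0055,0,0.662],
  [0,0.038,-0.0055,0,0.662],
  [0,0.038,-0.0055,0,0.662],
])

```text
time_s: 11.05
ee_pos: [572.8, -272.9, 179.9]
ee_rot: [179.6, -0.2, -42.2]
force: [-0.1, 0.0, -0.6]
gripper_width: 91.3
```

Run:
```python
from h import *
s=grab('wrist','w12');print(s['time_s'],s['ee_pos'],s['ee_rot'],s['gripper_width'],s['force'],s['qpos']);p=s['ee_pos']
draw('wrist','w12',[(circ((573,-273),22.5,117),(0,255,0)),(circ((573,-273),31,60),(0,255,0))],'w12b')
```

```text
11.05 [ 572.84828288 -272.87673558  179.91948884] [179.59689979  -0.24081074 -42.24707952] 91.26219673069073 [-0.09308903  0.04172114 -0.60460604] [-26.26921604  24.83840176  84.48803205  -0.48126966  70.55365436
 106.13846275]
```

View pics/w12b.png

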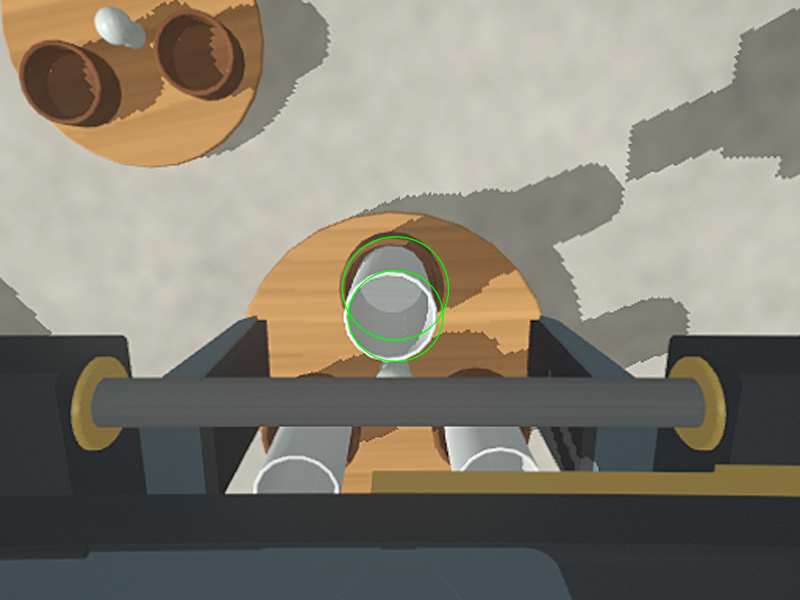

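arm_command([
  [0,0,-0.003,0.07,0],
  [0,0,-0.003,0.14,0],
  [0.2,0,-0.003,0.202,0],
  [0.4,0,-0.003,0.202,0],
  [0.6,0,-0.003,0.202,0],
  [0.6,0,-0.003,0.202,0],
  [0.6,0,-0.003,0.202,0],
  [0.6,0,-0.003,0.202,0],
], squeeze=6)

```text
time_s: 11.77
ee_pos: [575.1, -273.3, 81.4]
ee_rot: [179.7, -0.5, -42.2]
force: [0.5, -0.7, 0.0]
gripper_width: 54.1
```

arm_command([
  [0.6,0,0,0,0],
  [0.6,0,0,0,0],
  [0.6,0,0,0,0],
  [0.6,0,0,0,0],
])

```text
time_s: 12.1
ee_pos: [575.9, -273.2, 82.6]
ee_rot: [179.7, -0.6, -42.2]
force: [-0.3, 1.3, 4.7]
gripper_width: 44.4
```

arm_command([
  [0.6,0,0,-0.012,0],
  [0.6,0,0,-0.025,0],
  [0.6,-0.01,0,-0.025,0],
  [0.6,-0.02,0,-0.025,0],
  [0.6,-0.03,0,-0.025,0],
  [0.6,-0.04,0,-0.025,0],
  [0.6,-0.04,0,-0.025,0],
], squeeze=5)

```text
time_s: 12.68
ee_pos: [560.3, -258.9, 95.1]
ee_rot: [179.7, -0.6, -42.2]
force: [1.8, -0.7, 0.6]
gripper_width: 43.6
```

```bash
cat >> h.py <<'E'
def look(tag,sx=(190,290,150,260)):
    s=grab('wrist','w'+tag);print(s['time_s'],s['ee_pos'],s['ee_rot'],s['gripper_width'],s['force'])
    a=cv2.resize(cv2.imread(f'pics/w{tag}.png'),(448,336))
    grab('scene','s'+tag)
    b=cv2.imread(f'pics/s{tag}.png')[sx[0]:sx[1],sx[2]:sx[3]]
    b=cv2.resize(b,(int(b.shape[1]*560/b.shape[0]),560),interpolation=cv2.INTER_CUBIC)
    cv2.imwrite(f'pics/w{tag}d.png',cv2.resize(cv2.imread(f'pics/w{tag}.png'),(800,600)));cv2.imwrite(f'pics/s{tag}d.png',b)
E
python3 -c "from h import *; look('13')"
```

```text
12.6833 [ 560.30584865 -258.90335007   95.06882399] [179.74445515  -0.58002924 -42.19225452] 43.64252470116087 [ 1.76076466 -0.7295583   0.62887031]
```

View pics/w13d.png

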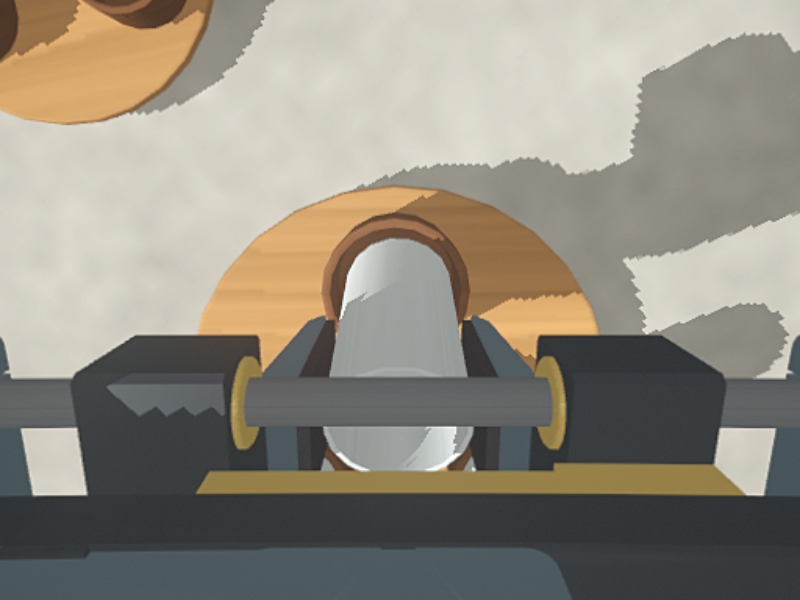

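View pics/s13d.png

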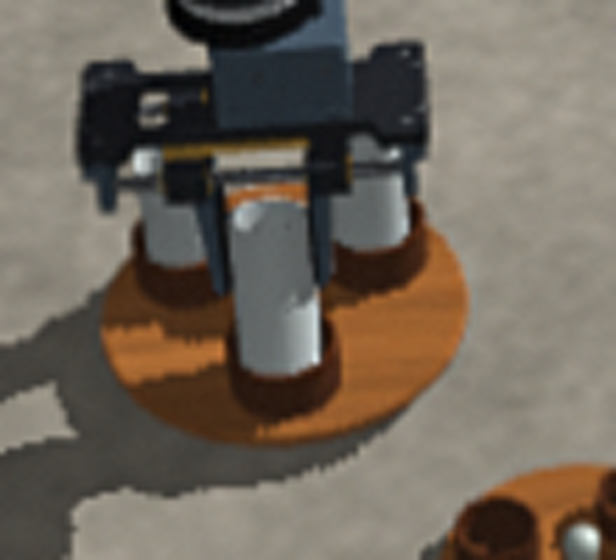

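arm_command([
  [0.6,-0.01,0,0,0],
  [0.6,-0.02,0,0,0],
  [0.6,-0.024,0,0,0],
  [0.6,-0.024,0,0,0],
])

```text
time_s: 13.12
ee_pos: [550.9, -250.6, 94.5]
ee_rot: [179.7, -0.5, -42.2]
force: [0.5, -0.8, -0.1]
gripper_width: 44.1
```

```bash
cat >> h.py <<'E'
def tin3(base,u,r=22.5,h=85,n=60):
    u=np.array(u)/np.linalg.norm(u); e1=np.cross(u,[0.3,1,0.1]);e1/=np.linalg.norm(e1);e2=np.cross(u,e1)
    a=np.linspace(0,2*np.pi,n); ring=np.outer(np.cos(a),e1)*r+np.outer(np.sin(a),e2)*r
    b=np.array(base); return ring+b, ring+b+h*u
def tin_tool(s_p,s_r,th,dx,dz,dy=0):
    # tilt th deg: top leans to tool -x ; (dx,dy,dz) tool coords of point on axis 66mm above base
    R=Ro.from_euler('xyz',s_r,degrees=True).as_matrix(); t=np.radians(th)
    u=R@np.array([-np.sin(t),0,-np.cos(t)]); G=np.array(s_p)+R@np.array([dx,dy,dz])
    return G-66*u,u
E
python3 - <<'E'
from h import *
look('14')
j=json.load(open('pics/w14.json'))
L=[]
for th,c in((20,(0,0,255)),(25,(0,255,0)),(30,(255,0,0))):
    b,m=tin3(*tin_tool(j['p'],j['r'],th,0,-16)); L+=[(b,c),(m,c)]
draw('wrist','w14',L,'w14e')
E
```

```text
13.1167 [ 550.89849635 -250.63098785   94.48414727] [179.71490225  -0.48369806 -42.19049184] 44.09611995761993 [ 0.53370981 -0.75397545 -0.0637397 ]
```

View pics/w14e.png

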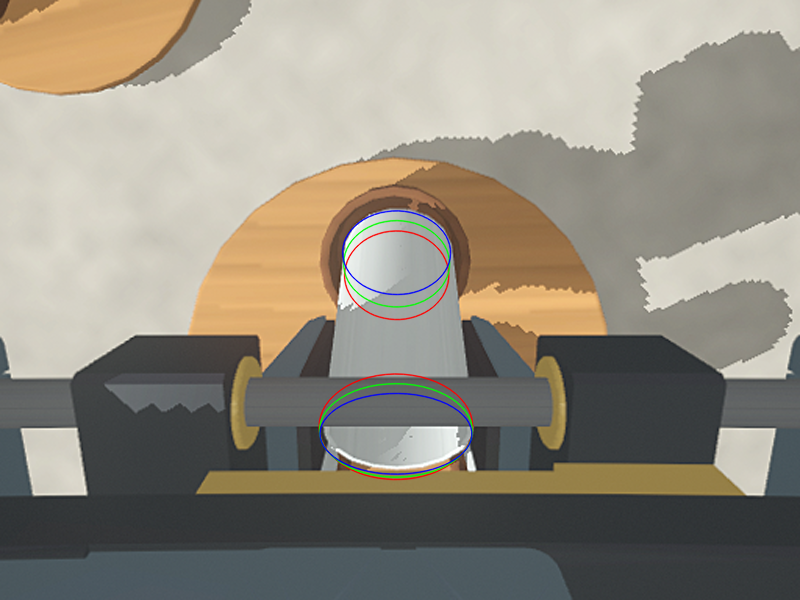

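View pics/s14d.png

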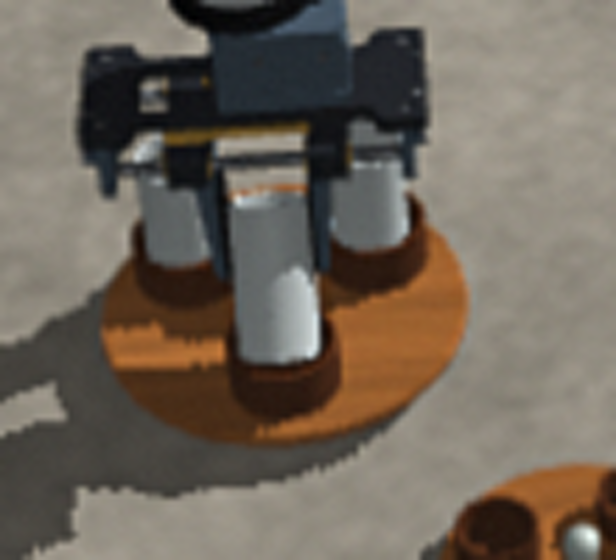

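arm_command([
  [0.6,0,0,0,0],
  [0.6,0,0,0,0],
  [0.6,0.002,0,-0.02,0],
  [0.6,0.004,0,-0.06,0],
  [0.6,0.004,0,-0.12,0],
  [0.6,0.004,0,-0.2,0],
  [0.6,0.004,0,-0.25,0],
  [0.6,0.004,0,-0.25,0],
], squeeze=25)

```text
time_s: 13.88
ee_pos: [554.9, -252.2, 226.6]
ee_rot: [179.9, -1.1, -42.2]
force: [0.5, 0.3, -0.5]
gripper_width: 43.6
```

Run:
```python
from h import *
look('15',(100,290,100,320))
j=json.load(open('pics/w15.json'))
L=[]
for th,c in((28,(0,0,255)),(32,(255,0,0))):
    b,m=tin3(*tin_tool(j['p'],j['r'],th,0,-16)); L+=[(b,c),(m,c)]
draw('wrist','w15',L,'w15e')
draw('scene','s15',L,'s15e',(100*4,100*4,300*4-50,250*4-50),4)
```

```text
13.8833 [ 554.85813721 -252.21646216  226.62823598] [179.91005545  -1.11833388 -42.1991753 ] 43.56970036558928 [ 0.50900126  0.34391845 -0.49248091]
```

View pics/w15e.png

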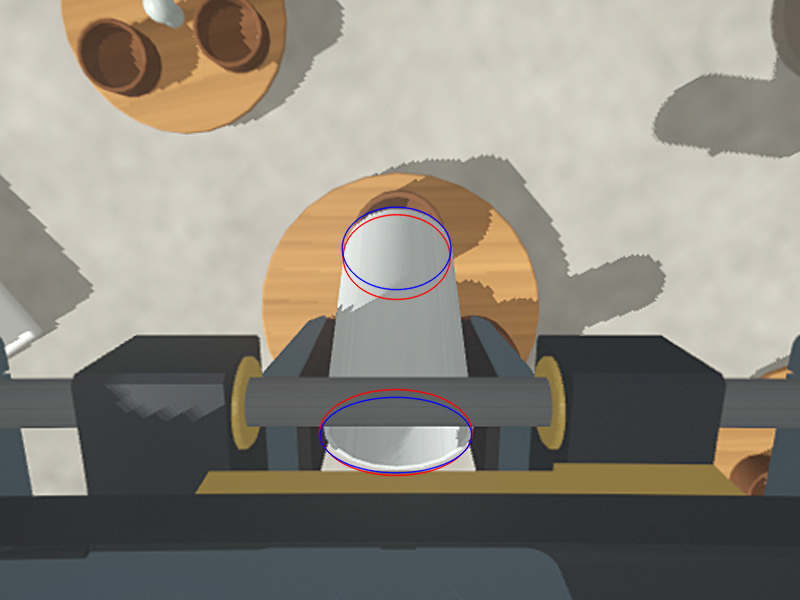

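View pics/s15e.png

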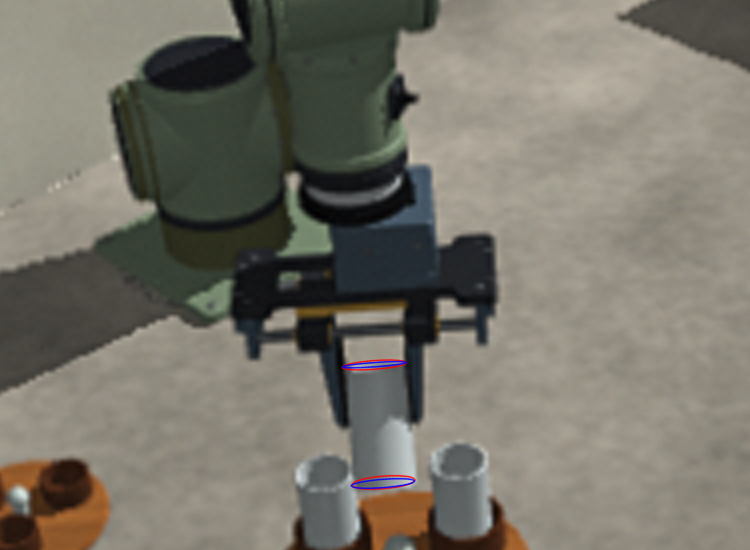

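arm_command([
  [0.6,-0.72,-0.51,-0.2,-0.15],
  [0.6,-0.72,-0.51,-0.2,-0.3],
  [0.6,-0.72,-0.51,-0.2,-0.45],
  [0.6,-0.72,-0.51,-0.2,-0.6],
  [0.6,-0.72,-0.51,-0.2,-0.75],
  [0.6,-0.72,-0.51,-0.2,-0.9],
  [0.6,-0.72,-0.51,-0.2,-1],
  [0.6,-0.72,-0.51,-0.2,-1],
])

```text
time_s: 14.65
ee_pos: [479.6, 68.5, 289.3]
ee_rot: [179.4, 0.0, 2.9]
force: [0.5, -0.2, -1.1]
gripper_width: 43.5
```

arm_command([
  [0.6,-0.009,-0.225,-0.08,-0.15],
  [0.6,-0.009,-0.225,-0.08,-0.3],
  [0.6,-0.009,-0.225,-0.08,-0.45],
  [0.6,-0.009,-0.225,-0.08,-0.535],
  [0.6,-0.009,-0.225,-0.08,-0.535],
  [0.6,-0.009,-0.225,-0.08,-0.535],
])

```text
time_s: 15.15
ee_pos: [468.5, 180.7, 326.4]
ee_rot: [179.5, 0.5, 26.9]
force: [0.1, -0.2, -1.2]
gripper_width: 43.5
```

Run:
```python
from h import *
look('16',(60,260,200,420))
grab('top','t16')
```

```text
15.15 [468.52464319 180.7408057  326.41077558] [179.47085723   0.5202793   26.94207125] 43.4538165580742 [ 0.1067793  -0.17204854 -1.16896681]
```

View pics/w16d.png

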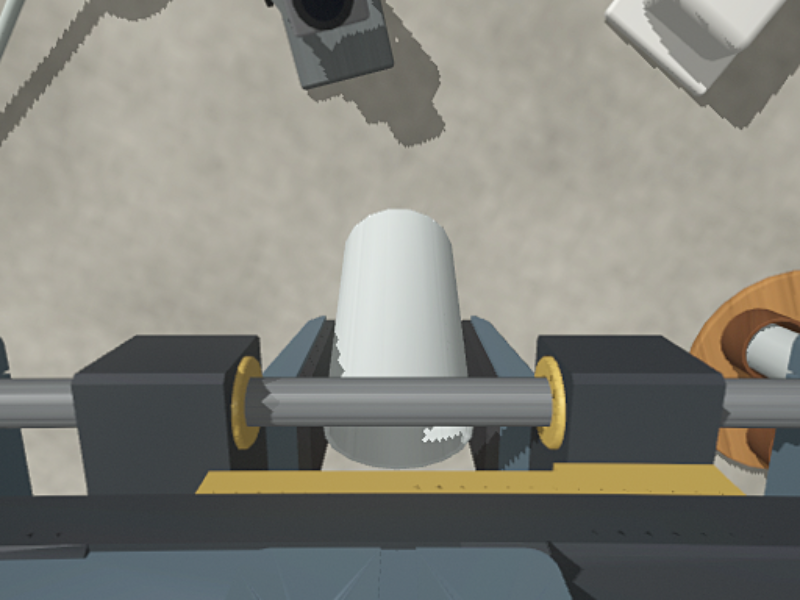

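View pics/s16d.png

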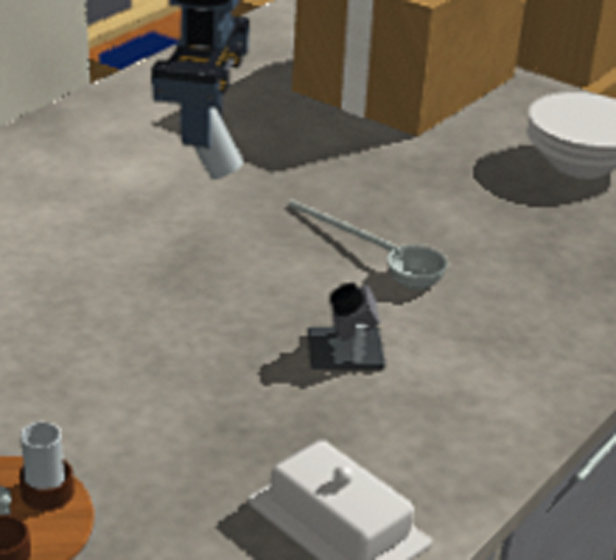

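arm_command([
  [0.6,-0.16,-0.08,-0.06,0],
  [0.6,-0.16,-0.08,-0.06,0],
  [0.6,-0.16,-0.08,-0.06,0],
  [0.6,-0.16,-0.08,-0.06,0],
  [0.6,-0.16,-0.08,-0.06,0],
  [0.6,-0.16,-0.08,-0.06,0],
])

```text
time_s: 15.8
ee_pos: [380.6, 179.3, 356.7]
ee_rot: [179.5, 0.4, 26.8]
force: [-0.3, -0.2, -0.5]
gripper_width: 43.8
```

Run:
```python
from h import *
look('17',(60,260,200,420))
for n,f,c in(('w','w17',(140,0,320,140)),('s','s17',(290,130,370,200)),('t','t16',(140,130,220,190))):
    im=cv2.imread(f'pics/{f}.png')[c[1]:c[3],c[0]:c[2]]
    k=min(800/im.shape[1],600/im.shape[0]); im=cv2.resize(im,None,fx=k,fy=k,interpolation=cv2.INTER_CUBIC)
    im=np.clip(255*(im/255.)**.55,0,255).astype(np.uint8); print(n,k); cv2.imwrite(f'pics/{n}17z.png',im)
```

```text
15.8 [380.60234591 179.29781917 356.65774163] [179.45791103   0.44743848  26.76091557] 43.8160473502817 [-0.32962615 -0.23272532 -0.52419682]
w 4.285714285714286
s 8.571428571428571
t 10.0
```

View pics/w17z.png

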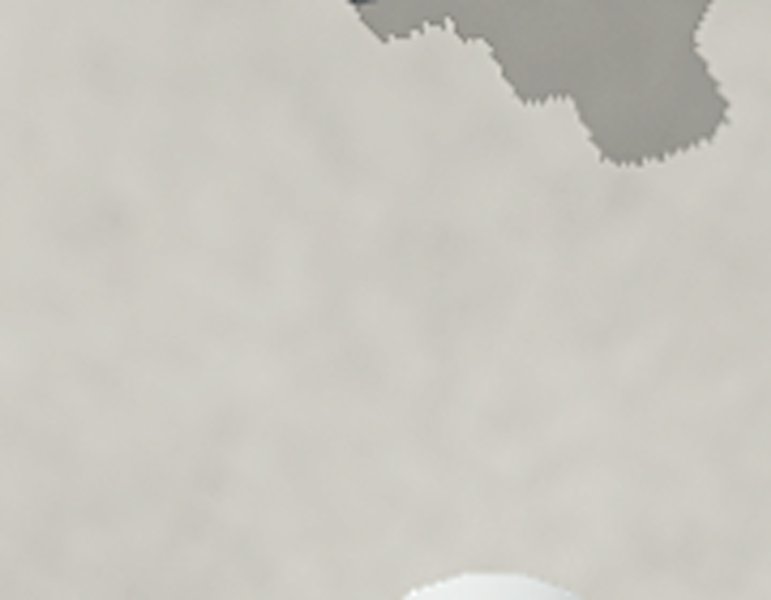

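View pics/s17z.png

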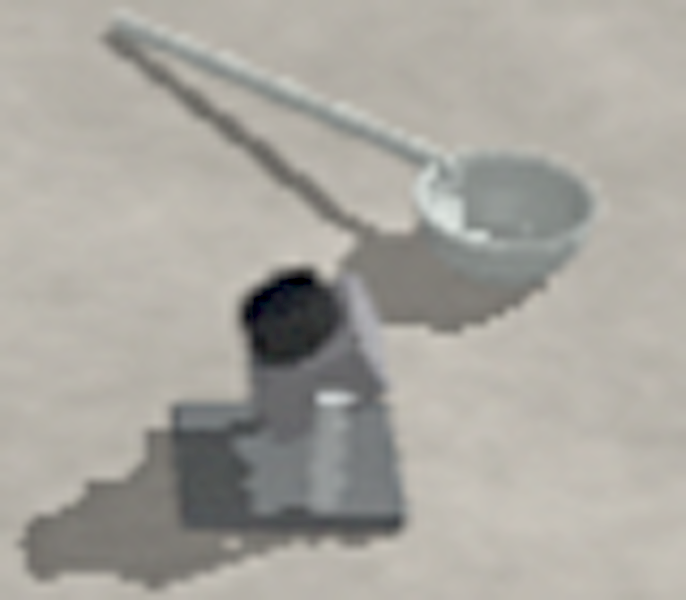

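View pics/t17z.png

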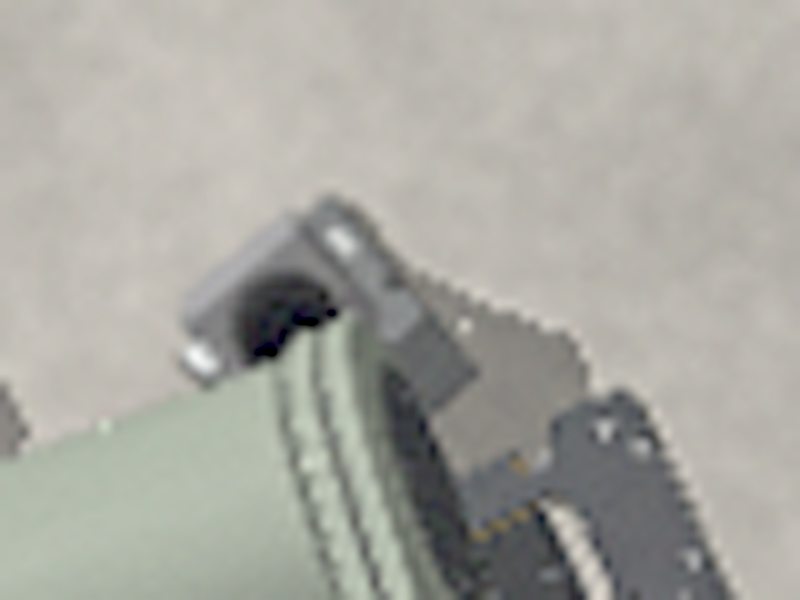

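arm_command([
  [0.6,0.34,0,0,0],
  [0.6,0.34,0,0,0],
  [0.6,0.34,0,0,0],
  [0.6,0.34,0,0,0],
  [0.6,0.34,0,0,0],
  [0.6,0.34,0,0,0],
  [0.6,0.34,0,0,0],
])

```text
time_s: 16.48
ee_pos: [532.6, 255.7, 353.3]
ee_rot: [179.5, 0.7, 26.7]
force: [0.0, 0.1, -1.2]
gripper_width: 43.5
```

Run:
```python
from h import *
look('18',(60,260,200,420))
for n,f,c in(('w','w18',(140,0,320,135)),('t','t0',(140,130,220,190))):
    im=cv2.imread(f'pics/{f}.png')[c[1]:c[3],c[0]:c[2]]
    k=min(800/im.shape[1],600/im.shape[0]); im=cv2.resize(im,None,fx=k,fy=k,interpolation=cv2.INTER_CUBIC)
    im=np.clip(255*(im/255.)**.55,0,255).astype(np.uint8); print(n,k); cv2.imwrite(f'pics/{n}18z.png',im)
```

```text
16.4833 [532.59127504 255.70262247 353.34307132] [179.46911069   0.70335362  26.74278454] 43.52112332681824 [ 0.02104874  0.09135203 -1.22358505]
w 4.444444444444445
t 10.0
```

View pics/w18z.png

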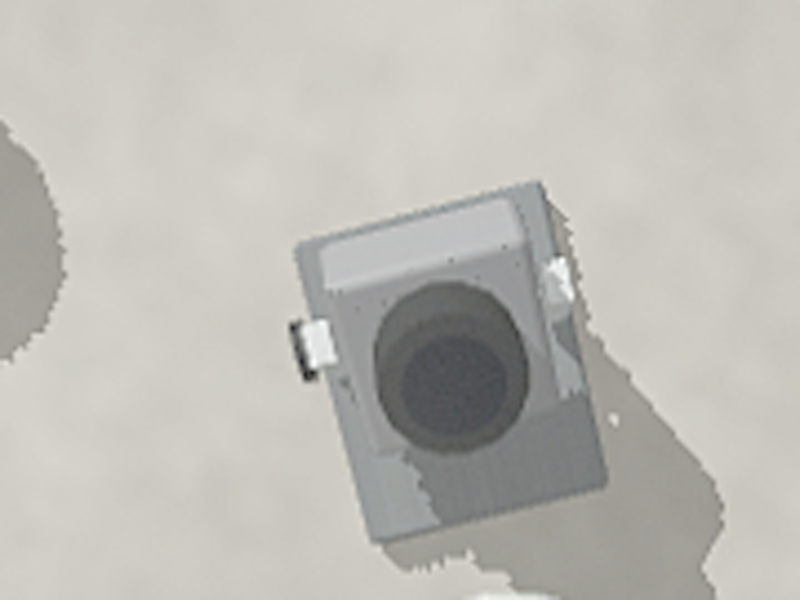

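View pics/t18z.png

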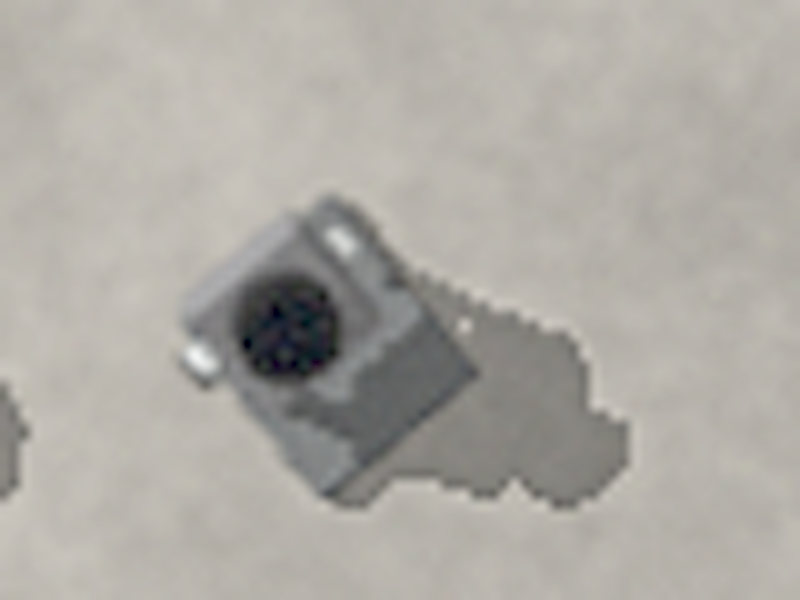

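Run:
```python
from h import *
np.set_printoptions(precision=1,suppress=True)
def W(px,z): return onz('wrist',np.array(px)/4.4444+[140,0],z,'w18')
c=W([(300,242),(540,182),(607,486),(375,542)],12);print(c)
for i in range(4):
    d=c[(i+1)%4]-c[i];print(np.linalg.norm(d),np.degrees(np.arctan2(d[1],d[0])))
print(c.mean(0)); print('glass',W([(455,384),(453,376)],95))
def T(px,z): return onz('top',np.array(px)/10.+[140,130],z)
print('top glass',T([(289,327)],95)); c=T([(475,375),(325,497)],12);print(c,np.degrees(np.arctan2(*(c[0]-c[1])[1::-1])))
def S(px,z): return onz('scene',np.array(px)/8.5714+[290,130],z)
print('scene glass',S([(293,312)],95))
```

```text
[[626.2 374.1  12. ]
 [677.6 312.4  12. ]
 [603.2 248.7  12. ]
 [550.7 311.3  12. ]]
80.26346663684932 -50.16664625547979
97.98388948465362 -139.40573324628144
81.70601698013932 129.9839652128154
98.19012777516262 39.751055750168675
[614.4 311.6  12. ]
glass [[607.1 305.9  95. ]
 [608.7 307.3  95. ]]
top glass [[609.2 306.1  95. ]]
[[601.7 248.6  12. ]
 [550.5 309.9  12. ]] -50.067828844792515
scene glass [[619.8 303.1  95. ]]
```

arm_command([
  [0.6,-0.039,0.029,0.04,-0.15],
  [0.6,-0.039,0.029,0.08,-0.296],
  [0.6,-0.039,0.029,0.12,-0.296],
  [0.6,-0.039,0.029,0.157,-0.296],
  [0.6,-0.039,0.029,0.157,-0.296],
  [0.6,-0.039,0.029,0.157,-0.296],
])

```text
time_s: 17.08
ee_pos: [519.3, 232.2, 277.7]
ee_rot: [179.6, 0.7, 40.1]
force: [-0.0, -0.3, -0.5]
gripper_width: 43.7
```

Run:
```python
from h import *
look('19',(100,220,240,370))
im=cv2.imread('pics/w19.png')[120:315,190:320];cv2.imwrite('pics/w19z.png',cv2.resize(im,None,fx=3,fy=3,interpolation=cv2.INTER_CUBIC))
im=cv2.imread('pics/s19.png')[110:200,260:350];cv2.imwrite('pics/s19z.png',cv2.resize(im,None,fx=6.6,fy=6.6,interpolation=cv2.INTER_CUBIC))
```

```text
17.0833 [519.33704727 232.16222239 277.65669614] [179.60760124   0.65431229  40.06389954] 43.69515712746085 [-0.04453554 -0.25328562 -0.53215377]
```

View pics/w19z.png

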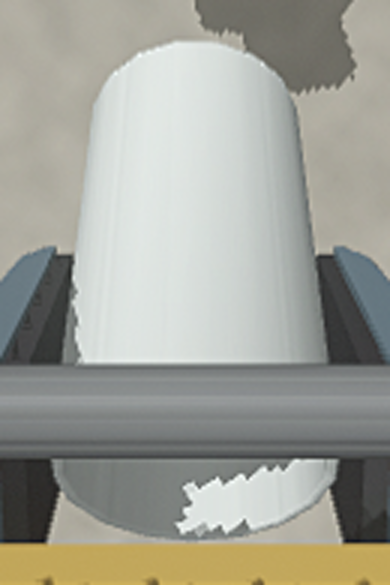

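View pics/s19z.png

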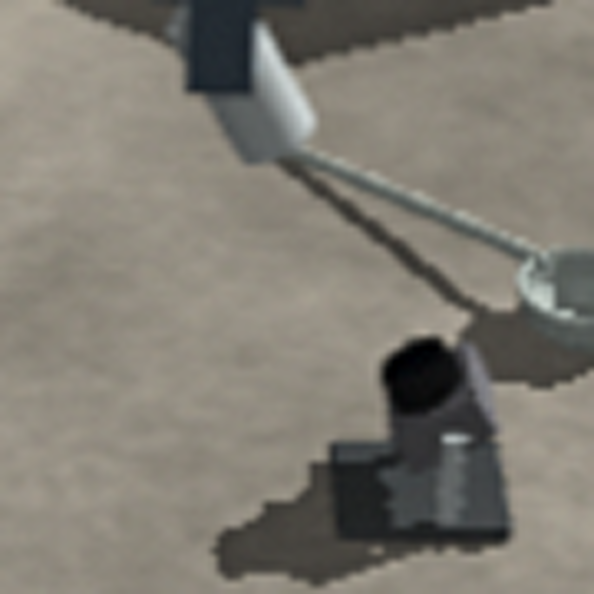

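```bash
cat > fit.py <<'E'
from h import *
from scipy.optimize import least_squares
def fit(j,wp,sp,ws=1.0,wf='',sf=''):
    R=Ro.from_euler('xyz',j['r'],degrees=True).as_matrix();p=np.array(j['p'])
    def model(q):
        th,dx,dy,dz,ph=q[:5]; t,f=np.radians([th,ph])
        ul=np.array([-np.sin(t),np.sin(f),0]); ul[2]=-np.sqrt(1-ul@ul); u=R@ul
        return p+R@np.array([dx,dy,dz])-66*u,u
    def res(q,n,P,f,sh=0):
        b,m=tin3(*model(q)); pr=proj(n,np.r_[b,m],f)+sh
        h=cv2.convexHull(pr.astype(np.float32))
        return [cv2.pointPolygonTest(h,(float(x),float(y)),True) for x,y in P]
    def full(q):
        r=list(res(q,'wrist',wp,wf)) if len(wp) else []
        if len(sp): r+=list(ws*np.array(res(q,'scene',sp,sf,q[5:7])))
        return r+[(q[5])/2,q[6]/2,q[4]/3,q[2]/2, q[3]*0]
    s=least_squares(full,[30,0,0,-16,0,0,0],diff_step=1e-3,loss='soft_l1',f_scale=1)
    return s.x,model(s.x),np.array(s.fun)
E
python3 - <<'E'
from fit import *
np.set_printoptions(precision=2,suppress=True)
j=json.load(open('pics/w19.json'))
wp=np.array([(94,110),(110,70),(140,49),(195,41),(250,55),(285,88),(297,112),(308,200),(322,320),(77,260),(60,490),(90,515),(130,532),(190,541),(250,532),(300,512),(333,480)])/3.+[190,120]
sp=np.array([(213,100),(228,130),(243,158),(270,162),(300,145),(317,125),(308,98),(285,60),(262,25)])/6.6+[260,110]
for a,b in((wp,sp),(wp,[]),):
    x,(B,u),f=fit(j,a,b,2,'w19'); print(x,B,u,'tilt',np.degrees(np.arccos(u[2]))); print(f)
for th in(24,27,30,33,36):
    R=None
E
```

```text
[ 23.92   4.69   0.   -21.44  -1.33   0.     0.  ] [544.22 250.75 238.44] [-0.32 -0.23  0.92] tilt 23.335379646456246
[ 1.08 -0.43 -0.14  1.14  0.88  0.84  0.03 -0.28 -0.47  5.27  2.46  1.21
  0.47 -0.27 -0.24 -1.46 -2.57  1.97  2.41  0.79 -1.61 -1.46 -2.53 -2.44
 -0.58  1.65  0.    0.   -0.44  0.   -0.  ]
[ 28.73   0.     0.   -15.44   0.     0.     0.  ] [543.43 252.05 234.86] [-0.36 -0.3   0.88] tilt 28.081891267688597
[ 3.05  0.87  0.2   0.36 -0.59 -1.28 -2.67 -2.85 -2.81  4.2   2.58  1.56
  0.58 -0.47 -0.32 -1.16 -2.67  0.    0.    0.    0.   -0.  ]
```

```bash
sed -i 's/s=least_squares(full.*/x0=np.array([30,0,0,-16,0,0,0.]); s=least_squares(lambda q:full(x0+(q-10)),np.full(7,10.),diff_step=0.01,loss="soft_l1",f_scale=1); s.x=x0+s.x-10/' fit.py
cat > f19.py <<'E'
from fit import *
np.set_printoptions(precision=2,suppress=True)
j=json.load(open('pics/w19.json'))
wp=np.array([(94,110),(110,70),(140,49),(195,41),(250,55),(285,88),(297,112),(308,200),(322,320),(77,260),(60,490),(90,515),(130,532),(190,541),(250,532),(300,512),(333,480)])/3.+[190,120]
sp=np.array([(213,100),(228,130),(243,158),(270,162),(300,145),(317,125),(308,98),(285,60),(262,25)])/6.6+[260,110]
for a,b in((wp,sp),(wp,[]),([],sp)):
    x,(B,u),f=fit(j,a,b,2,'w19'); print(x,B,u,'tilt',np.degrees(np.arccos(u[2]))); print(f)
E
python3 f19.py
```

```text
[ 30.18  -1.29   1.58 -13.73   0.02   1.67  -1.16] [544.55 250.95 233.99] [-0.38 -0.31  0.87] tilt 29.530730987197373
[ 0.61 -0.9  -0.89  0.3   0.57  0.83 -0.36 -0.49 -0.36  0.96 -0.01  0.05
 -0.33 -0.68  0.3   0.56  0.18  1.18  0.33 -0.2  -0.17  0.17  0.01 -0.08
  0.1   0.73  0.83 -0.58  0.01  0.79 -0.  ]
[ 29.64  -0.89   1.55 -14.19  -0.01   0.     0.  ] [544.45 250.86 234.13] [-0.37 -0.31  0.87] tilt 28.98538150381427
[ 0.58 -0.99 -0.96  0.24  0.49  0.76 -0.38 -0.44 -0.24  1.09  0.01  0.02
 -0.34 -0.65  0.29  0.48  0.14  0.    0.   -0.    0.78 -0.  ]
[ 30.96   3.84  -0.05 -16.94   0.05   0.02  -0.1 ] [548.02 256.06 237.57] [-0.39 -0.32  0.86] tilt 30.306507529717535
[ 1.24  0.27 -0.38 -0.18  0.14  0.04  0.06  0.06  0.53  0.01 -0.05  0.02
 -0.02 -0.  ]
```

arm_command([
  [0.6,0.02,-0.001,0.03,0],
  [0.6,0.04,-0.002,0.06,0],
  [0.6,0.06,-0.003,0.09,0],
  [0.6,0.069,-0.003,0.105,0],
  [0.6,0.069,-0.003,0.105,0],
  [0.6,0.069,-0.003,0.105,0],
  [0.6,0.069,-0.003,0.105,0],
])

```text
time_s: 17.77
ee_pos: [546.4, 255.6, 227.8]
ee_rot: [179.5, 0.3, 40.1]
force: [1.1, -0.7, -0.3]
gripper_width: 43.6
```

Run:
```python
from h import *
look('20',(100,220,240,370))
im=cv2.imread('pics/w20.png')[0:315,150:350];cv2.imwrite('pics/w20z.png',cv2.resize(im,None,fx=1.9,fy=1.9,interpolation=cv2.INTER_CUBIC))
im=cv2.imread('pics/w20.png')[120:315,190:320];cv2.imwrite('pics/w20y.png',cv2.resize(im,None,fx=3,fy=3,interpolation=cv2.INTER_CUBIC))
im=cv2.imread('pics/s20.png')[110:200,260:350];cv2.imwrite('pics/s20z.png',cv2.resize(im,None,fx=6.6,fy=6.6,interpolation=cv2.INTER_CUBIC))
```

```text
17.7667 [546.39439917 255.58585025 227.76076868] [179.50817604   0.34144876  40.06841639] 43.55884185264226 [ 1.10416183 -0.66004223 -0.26500863]
```

View pics/w20z.png

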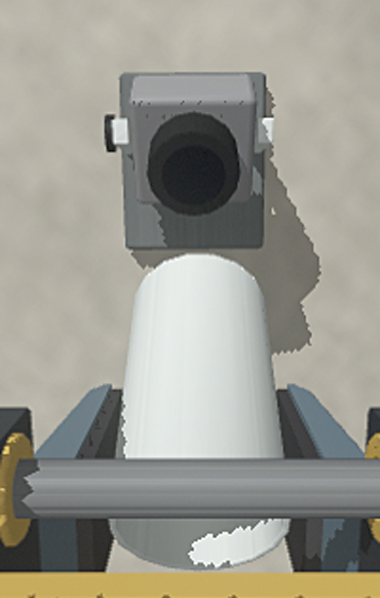

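View pics/w20y.png

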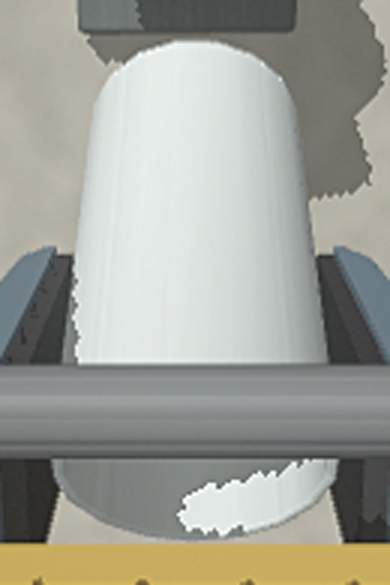

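View pics/s20z.png

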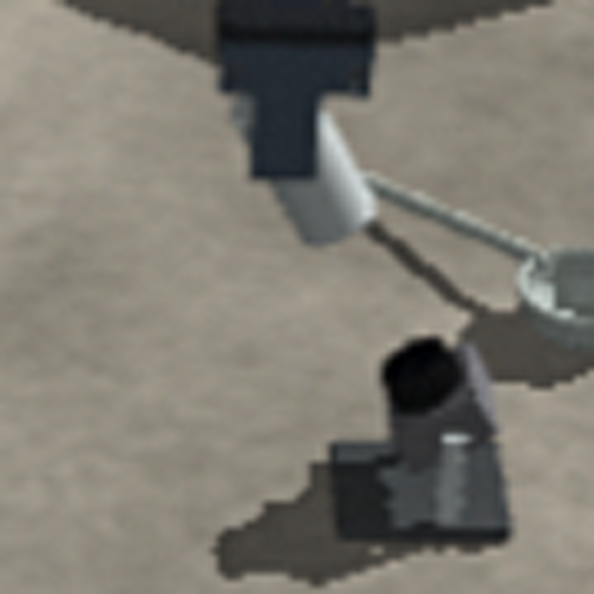

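```bash
cat > f20.py <<'E'
from fit import *
np.set_printoptions(precision=2,suppress=True)
j=json.load(open('pics/w20.json'))
wp=np.array([(94,110),(110,70),(140,49),(195,41),(250,55),(285,88),(297,112),(308,200),(322,320),(77,260),(60,490),(90,515),(130,532),(190,541),(250,532),(300,512),(333,480)])/3.+[190,120]
sp=np.array([(275,182),(290,215),(308,243),(330,243),(355,232),(378,212),(365,182),(345,145),(325,115)])/6.6+[260,110]
x,(B,u),f=fit(j,wp,sp,2,'w20'); print(x,B,u,'tilt',np.degrees(np.arccos(u[2])));
x2,(B2,u2),f=fit(j,[],sp,2,'w20'); print('scene only',x2,B2,np.degrees(np.arccos(u2[2])))
im=cv2.imread('pics/w20.png')[30:140,190:320]; im=np.clip(255*(im/255.)**.45,0,255).astype(np.uint8)
cv2.imwrite('pics/w20x.png',cv2.resize(im,None,fx=5.4,fy=5.4,interpolation=cv2.INTER_CUBIC))
im=cv2.imread('pics/s20.png')[150:200,300:350]; im=np.clip(255*(im/255.)**.45,0,255).astype(np.uint8)
cv2.imwrite('pics/s20x.png',cv2.resize(im,None,fx=11,fy=11,interpolation=cv2.INTER_CUBIC))
E
python3 f20.py
```

```text
[ 30.06  -1.2    1.57 -13.83   0.01   1.19  -0.92] [571.82 274.45 184.3 ] [-0.38 -0.31  0.87] tilt 29.719038452968945
scene only [ 31.08   2.34  -0.08 -15.71  -0.11   0.03  -0.17] [574.33 278.57 186.73] 30.744212847343025
```

View pics/w20x.png

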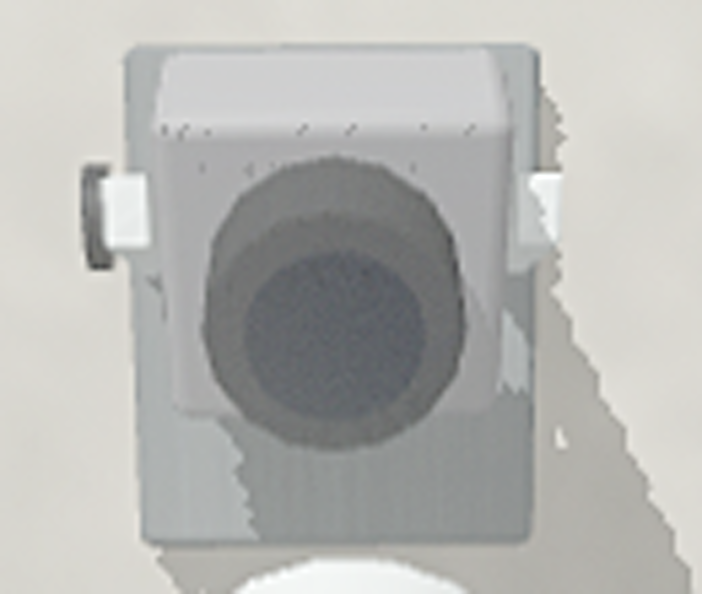

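View pics/s20x.png

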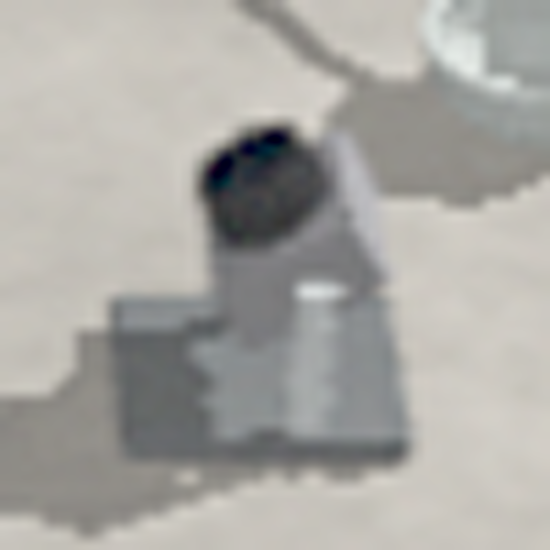

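Run:
```python
from h import *
np.set_printoptions(precision=1,suppress=True)
g=onz('wrist',[(252.3,92.2)],95,'w20')[0]; print(g)
c=onz('wrist',np.array([(127,46),(538,46),(531,543),(143,543)])/5.4+[190,30],12,'w20');d=c[2]-c[1];print(c,'yaw',np.degrees(np.arctan2(-d[1],-d[0])), np.degrees(np.arctan2(c[0,1]-c[1,1],c[0,0]-c[1,0]))-90)
a=np.radians(40);ax=np.array([-.5*np.cos(a),-.5*np.sin(a),np.cos(np.radians(30))])
for G in(g,np.array([608.3,306.4,95])):
    for B in((571.82,274.45,184.3),):
        v=np.array(B)-G; print('along',v@ax,'perp',v-(v@ax)*ax, 'needed move',G+100*ax-B)
# scene relative: predict px of glass & base
print(proj('scene',[g]), 'seen',np.array([(265,187)])/11.+[300,150])
```

```text
[607.2 305.9  95. ]
[[625.  375.5  12. ]
 [678.2 312.5  12. ]
 [603.9 248.2  12. ]
 [550.1 312.2  12. ]] yaw 40.831755001142035 40.188047760909825
along 100.98459355344865 perp [3.3 1.  1.8] needed move [-3.  -0.7 -2.7]
along 101.57725126518297 perp [2.4 0.7 1.3] needed move [-1.8 -0.2 -2.7]
[[321.8 164.8]] seen [[324.1 167. ]]
```

arm_command([
  [0.6,-0.0043,-0.0024,0.0054,0],
  [0.6,-0.0043,-0.0024,0.0054,0],
  [0.6,-0.0043,-0.0024,0.0054,0],
  [0.6,-0.0043,-0.0024,0.0054,0],
  [0.6,-0.0043,-0.0024,0.0054,0],
  [0.6,-0.0043,-0.0024,0.0054,0],
  [0.6,-0.0043,-0.0024,0.0054,0],
  [0.6,-0.0043,-0.0024,0.0054,0],
])

```text
time_s: 18.53
ee_pos: [543.9, 255.1, 225.0]
ee_rot: [179.5, 0.3, 40.1]
force: [0.1, -0.3, -0.7]
gripper_width: 43.8
```

Run:
```python
from h import *
np.set_printoptions(precision=2,suppress=True)
s=grab('wrist','w21'); print(s['ee_pos'],s['ee_rot'],s['qvel'],s['force'])
for f in('w19','w20'): 
    a=np.load(f'pics/{f}.npy').astype(int)[160:230,200:310];b=np.load('pics/w21.npy').astype(int)[160:230,200:310];print(np.abs(a-b).mean())
im=cv2.imread('pics/w21.png')[30:140,190:320]; im=np.clip(255*(im/255.)**.45,0,255).astype(np.uint8)
cv2.imwrite('pics/w21x.png',cv2.resize(im,None,fx=5.4,fy=5.4,interpolation=cv2.INTER_CUBIC))
grab('scene','s21');grab('top','t21')
im=cv2.imread('pics/s21.png')[60:330,130:400];cv2.imwrite('pics/s21z.png',cv2.resize(im,None,fx=2.2,fy=2.2,interpolation=cv2.INTER_CUBIC))
im=cv2.imread('pics/t21.png')[90:290,90:350];cv2.imwrite('pics/t21z.png',cv2.resize(im,None,fx=3,fy=3,interpolation=cv2.INTER_CUBIC))
```

```text
[543.94 255.07 225.01] [179.51   0.33  40.06] [-0.08  0.    0.05 -0.01  0.06  0.05] [ 0.14 -0.3  -0.7 ]
8.965021645021645
1.4634632034632034
```

View pics/w21x.png

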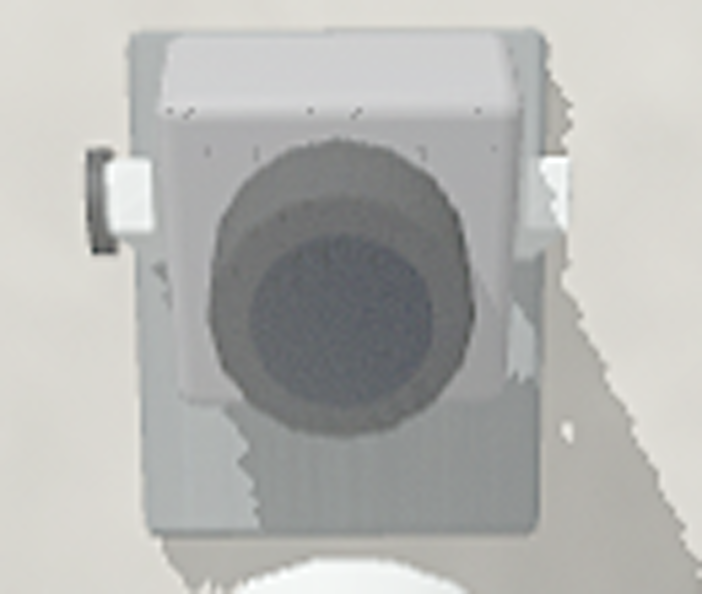

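View pics/s21z.png

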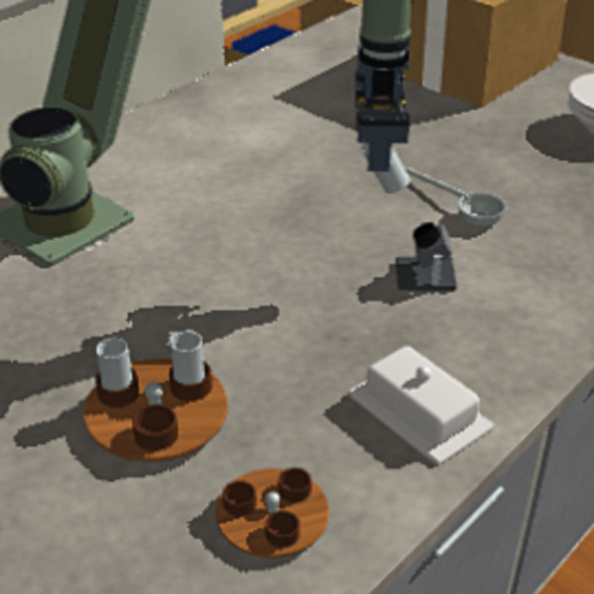

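View pics/t21z.png

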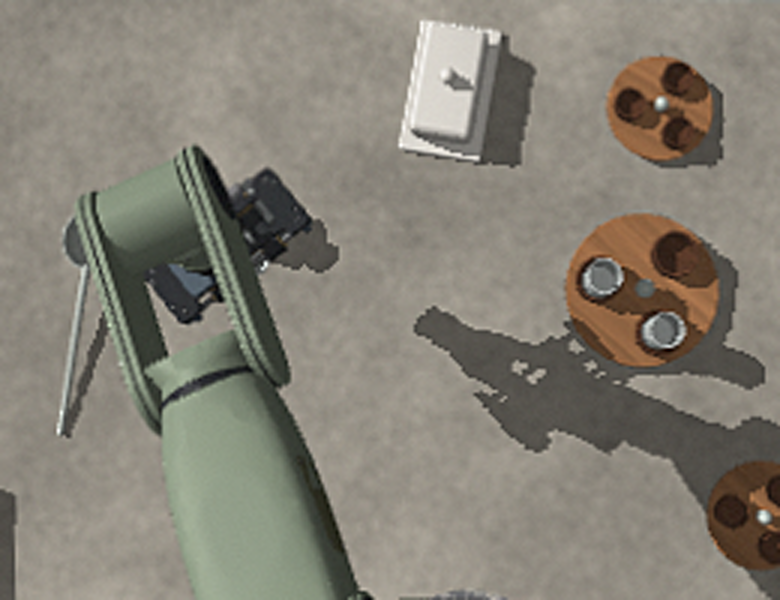

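Run:
```python
from h import *
np.set_printoptions(precision=2,suppress=True)
g=onz('wrist',[(253.1,89.6)],95,'w21')[0]; print(g)
a=np.radians(40.2);ax=np.array([-.5*np.cos(a),-.5*np.sin(a),np.cos(np.radians(30))])
p=np.array(json.load(open('pics/w21.json'))['p']);B=p+np.array([25.43,18.87,-43.46])
v=B-g; print('along',v@ax,'perp',v-(v@ax)*ax,B,g+100*ax-B)
# tins in cups: mouth height check by scene/top triangulation
def tri(pt,ps):
    A=[];
    for n,q in(('top',pt),('scene',ps)):
        K,d,R,t=cam(n);u=cv2.undistortPoints(np.array(q,float).reshape(1,1,2),K,d).ravel();P=np.c_[R,t]
        A+= [u[0]*P[2]-P[0],u[1]*P[2]-P[1]]
    X=np.linalg.svd(np.array(A))[2][-1];return X[:3]/X[3]
print(tri(np.array([603,278])/3+[90,90],np.array([187,343])/2.2+[130,60]),tri(np.array([664,330])/3+[90,90],np.array([114,350])/2.2+[130,60]))
for c in((540.5,-170.3),(468,-248.5)): print(proj('scene',[(c[0],c[1],117)]),proj('top',[(c[0],c[1],117)]))
print(np.array([[187,343],[114,350]])/2.2+[130,60], np.array([[603,278],[664,330]])/3+[90,90])
```

```text
[606.77 306.21  95.  ]
along 99.65121493062534 perp [ 0.65 -0.1   0.25] [569.37 273.94 181.55] [-0.79 -0.01  0.05]
[ 536.2  -167.63  110.59] [ 469.95 -246.63  110.29]
[[214.42 215.41]] [[291.39 180.97]]
[[180.28 217.49]] [[311.82 200.22]]
[[215.   215.91]
 [181.82 219.09]] [[291.   182.67]
 [311.33 200.  ]]
```

Run:
```python
from h import *
s=env.state();print(s['time_s'],s['ee_pos'],s['gripper_width']);print(env.job_done())
```

```text
18.6833 [543.92275342 255.0520218  225.00648682] 43.635237256061856
the job is handed in; nothing more can be done
None
```

I handed the job in at 18.7 s. The two loose tins stand released in the empty cups of the largest carousel, and the third tin is held still in the gripper in front of the inspection camera.

The tool can only turn about its own vertical axis. I gripped tin_c lightly, raised it about 12 mm and drew it against its cup rim until it pivoted about 30° between the pads. I then raised the grip to 25 N and turned it to the camera's 40° heading.

What my last checks showed:
- **Base in front of the lens:** it sits 99.7 mm from the glass and about 0.7 mm off the line of sight. The tin tilts 29.7° against the wanted 30°, and the arm was at rest. The tilt and the base position come from the fit made before a last 4 mm shift. I did not redo that fit afterwards.
- **Tins in the cups:** both stand upright with mouths at the same height, 110–111 mm triangulated against 117 mm expected. Because both read equally low, I took this as calibration error and not as tins sitting too low.
- **Bystanders:** the butter dish and ladle look unmoved in the last pictures. The pitcher was not in the last cropped views, but the arm stayed well clear of it.

Points that disagreed or did not go cleanly:
- **Scene camera:** used alone, it put the tin base about 3–5 mm away from the wrist-camera estimate. I relied on the wrist camera, which measured both the glass and the tin.
- **Second tin:** it touched its cup wall or floor with about 10 N while going in, then settled upright when I let go.

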